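Change over the battery block in a welding fixture

ROBOT

A 6-joint arm with a two-finger parallel gripper is mounted at the origin on a cart in front of the work surface, level with it; the furniture and walls round the work are solid. World frame = base frame: x ahead of the robot, y to its left, z up, the work surface at z = 0. Lengths are in m, angles in rad, forces in N, time in s.
With the tool pointing down it reaches from about 0.3 to 0.85 m from the base axis. Payload 5.4 kg.
Tool frame: the origin (TCP) lies midway between the tips of the shut fingers; the grasp point (between the pads) lies 19 mm behind it; z points along the fingers, y is the line along which they close (so a half turn about z gives the same grasp; the last joint's range is limited). The gripper opens to 85 mm and grips with 20 to 120 N. Pads are 22 mm wide; open, the fingers measure 114 mm over their backs; the gripper's body (76 mm by 85 mm) begins 54 mm behind the grasp point. The pads swing forward as they close: fully open they stand 13 mm farther back than shut.
Start: joints at [1.101, 0.158, 1.597, -0, 1.386, -0.21], TCP at [0.148, 0.556, 0.231] pointing down, gripper open.
Joint ranges: [-2.91, 2.91], [-0.94, 2.29], [0.18, 2.7], [-1.29, 4.43], [0.17, 2.64], [-3, 3]. Speed limits (rad/s): [2.57, 2.57, 3.14, 3.14, 3.14, 3.14].

INTERFACE

Orientations are given as [roll, pitch, yaw] about the fixed x, y, z axes, in that order (R = Rz(yaw) Ry(pitch) Rx(roll)).
In Python, from workcell import arm gives the robot as it stands.
- The arm moves only by the tool drive_tool, never from a script. Its argument "motion" is a list of rows, each an object with "slide": the shift along the tool's x, y, z in units of 20 mm (1.0 is 20 mm), a list of three; "rot": the turn, a rotation vector about the tool's x, y, z in units of 30 degrees (1.0 is 30 degrees), a list of three. In form: [{"slide": [tx, ty, tz], "rot": [wx, wy, wz]}, ...]. A call has exactly 5 rows; each row shifts and turns the commanded pose from where the row before left it, along the tool's axes as they then stand; what a row does not reach is not made up. A row lasts 1/10 s, in which the tool goes at most 50 mm and 8.59 degrees, less where a joint would pass 70% of its speed; a pose out of reach is approached as far as the arm can. A call with a number of a shift or a turn outside -1 to 1 is refused whole. A call with a gripper value outside its range is refused whole. "grip" is the opening, from 0 (shut) to 1 (fully open), set as the call begins (left out, the last holds). The fingers move at their own pace and stop on an object; the grip force is fixed at half the most. Time passes only in rows, so rows that do not move let the fingers close, or fill a call up. It gives the time, the measured TCP pose, the force, the opening and the grip force at its end, in the units of the state.
- arm.observe(): the state, without advancing time (a new reading comes with each control period).
- arm.get_image(name): name is "side" or "top"; returns the picture (480x640x3 uint8, red, green, blue); there is no depth.
- arm.camera_info(name): a dict with "fx", "fy", "cx", "cy" (pixels), "dist" ([k1, k2, p1, p2, k3] as OpenCV has them; the pictures are not rectified), "origin" and "attitude" of the camera in the world. Camera axes: x right, y up, looking along -z (the intrinsics and any distortion apply to the point x, -y, -z); pixel columns grow to the right and rows downward; lengths in m; the calibration is good to about 2 mm. A picture is of the moment at which its call begins. camera_info takes no time and is no camera call.
- arm.sign_off(): hands the job in; it is judged then, once.
The state is a dict: "time_s": time; "qpos": joint angles; "dq": joint speeds; "tau": joint torques, N m; "tool_pos": TCP position; "tool_rot": TCP orientation; "wrist_force": force on the tool from outside, world axes, zero at the start; "torque": the same for the moment, N m; "gripper_width": finger opening in m; "finger_force": force on a finger pad.
Only numpy, scipy, OpenCV 4.12 (cv2) and the standard library are available. Lean on these libraries where they do the work, as an engineer would, in place of code of your own. Each camera call takes 0.05 s, during which the arm holds its last target. There are 200 camera calls.

TASK

The blue battery block in the welding fixture is finished. Take the red and the yellow hold-down off it and stand both on the red-brown bakelite sheet beside the fixture, then move the blue block to the green tray, put the fresh orange block from the black tray into the fixture in its place, fully down between the pins, and put each hold-down back over it, fully down on the seat of its own colour. Keep the blocks upright and leave the blue one lying flat inside the green tray.

Things in the scene. Friction and masses are not known exactly. Their poses are not given: they have to be found in the camera images.
- fixture: welding fixture, mm: fixed grey plate 190 (x) x 164 (y) x 12. Origin: centre of underside, z up; its x points about to world +y. Nest in the middle: a seated block has its origin at (0, 0, 14), long side along x, 2.5 play inside eight 8 mm pins (x +-53, y +-31.5; x +-64.5, y +-13; tops z = 30). Red strips mark the red seat (-x end), yellow the other. Pins taper over the top 9. Lift hold-downs 50 straight up.
- hold_down_red: hold-down, red handle, mm: loose steel gantry, 34 (x) x 140 (y) x 77 high, 0.3 kg, on two 8 mm thick feet with a 16 hole each at y = +-46. Origin: centre of underside. Handle: upright red block on top, 30 (x) x 22 (y), z 45 to 77: grip across y. 60 wide, 37 high between the legs. At the start on its seat. Seat: fixture x = -25 (origin at (-25, 0, 12) there, axes parallel), dowels 10 thick at y = +-46, top z = 30.
- hold_down_yellow: hold-down, yellow handle, mm: loose steel gantry, 34 (x) x 140 (y) x 77 high, 0.3 kg, on two 8 mm thick feet with a 16 hole each at y = +-54. Origin: centre of underside. Handle: upright yellow block on top, 30 (x) x 22 (y), z 45 to 77: grip across y. 60 wide, 37 high between the legs. At the start on its seat. Seat: fixture x = 25 (origin at (25, 0, 12) there, axes parallel), dowels 10 thick at y = +-54, top z = 30.
- block_welded: finished battery block, mm: 116 (x) x 50 (y) x 34 high, loose, 0.35 kg. Origin: centre of underside, z up; half a turn is the same. Eight cells in a row with white tops and shiny links with dark weld spots, in a blue sleeve with end plates of the same colour. Grip across y at mid-length. At the start it lies in the fixture's nest under the two hold-downs.
- block_fresh: fresh battery block, mm: 116 (x) x 50 (y) x 34 high, loose, 0.35 kg. Origin: centre of underside, z up; half a turn is the same. Eight cells in a row with white tops and shiny links without weld spots, in an orange sleeve with end plates of the same colour. Grip across y at mid-length. At the start it lies in the black tray.
- sheet: red-brown bakelite sheet lying beside the fixture, fixed: 220 mm along x, 240 mm along y, 8 mm thick. Origin: centre of its underside. Both hold-downs are parked on its top, standing on their feet. (A gantry beam crosses over the worktop 0.55 m above it, beyond x = 0.57 m: do not lift things higher than needed.)
- tray_finished: green tray: 152 mm along x, 116 mm along y, rim 10 mm high, walls and floor 3 mm thick, open on top; fixed. Origin: centre of its underside, at the worktop. For the finished blue block; empty at the start.
- tray_incoming: black tray: 152 mm along x, 116 mm along y, rim 10 mm high, walls and floor 3 mm thick, open on top; fixed. Origin: centre of its underside, at the worktop. The fresh orange block lies in it at the start, within about 10 mm of the middle.

How it is judged:
On the way, in this order (a step that is already met when the one before it is completed fails the run):
1. both hold-downs stand released on the bakelite sheet (x of hold_down_red in the frame of sheet between -0.11 and 0.11 m and y of hold_down_red in the frame of sheet between -0.12 and 0.12 m and z of hold_down_red in the frame of sheet between 0.004 and 0.012 m and angle between each of hold_down_red, hold_down_yellow's own z axis and vertical below 0.1 rad and contact force between the fingers and hold_down_red below 0.5 N and linear speed of each of hold_down_red, hold_down_yellow below 0.03 m/s and x of hold_down_yellow in the frame of sheet between -0.11 and 0.11 m and y of hold_down_yellow in the frame of sheet between -0.12 and 0.12 m and z of hold_down_yellow in the frame of sheet between 0.004 and 0.012 m and contact force between the fingers and hold_down_yellow below 0.5 N), for 0.2 s.
2. the blue block lies released, flat in the green tray (x of block_welded in the frame of tray_finished between -0.02 and 0.02 m and y of block_welded in the frame of tray_finished between -0.035 and 0.035 m and z of block_welded in the frame of tray_finished between -0.001 and 0.007 m and angle between block_welded's own z axis and vertical below 0.1 rad and contact force between the fingers and block_welded below 0.5 N and linear speed of block_welded below 0.03 m/s), for 0.2 s.
3. the orange block lies released in the fixture's nest, fully down between the pins (x of block_fresh in the frame of fixture between -0.006 and 0.006 m and y of block_fresh in the frame of fixture between -0.006 and 0.006 m and z of block_fresh in the frame of fixture between 0.01 and 0.018 m and angle between the x axis of block_fresh and the x axis of fixture, either way round below 0.1 rad and angle between block_fresh's own z axis and vertical below 0.1 rad and contact force between the fingers and block_fresh below 0.5 N and linear speed of block_fresh below 0.03 m/s), for 0.2 s.
At the end, for the whole second after the job is handed in: Each hold-down is down on the seat of its own colour (within 8 mm, 4 mm in height, 0.12 rad), the orange block down in the nest under them (6 mm, 4 mm in height, 0.1 rad), the blue block flat inside the green tray; all released and at rest (x of hold_down_red in the frame of fixture between -0.033 and -0.017 m and y of hold_down_red in the frame of fixture between -0.008 and 0.008 m and z of hold_down_red in the frame of fixture between 0.008 and 0.016 m and angle between the x axis of each of hold_down_red, hold_down_yellow and the x axis of fixture, either way round below 0.12 rad and angle between each of hold_down_red, hold_down_yellow, block_fresh, block_welded's own z axis and vertical below 0.1 rad and x of hold_down_yellow in the frame of fixture between 0.017 and 0.033 m and y of hold_down_yellow in the frame of fixture between -0.008 and 0.008 m and z of hold_down_yellow in the frame of fixture between 0.008 and 0.016 m and x of block_fresh in the frame of fixture between -0.006 and 0.006 m and y of block_fresh in the frame of fixture between -0.006 and 0.006 m and z of block_fresh in the frame of fixture between 0.01 and 0.018 m and angle between the x axis of block_fresh and the x axis of fixture, either way round below 0.1 rad and x of block_welded in the frame of tray_finished between -0.02 and 0.02 m and y of block_welded in the frame of tray_finished between -0.035 and 0.035 m and z of block_welded in the frame of tray_finished between -0.001 and 0.007 m and linear speed of each of hold_down_red, hold_down_yellow, block_welded, block_fresh below 0.02 m/s); the robot touches nothing.
It fails at once if a battery block is tipped by more than 35 degrees (angle between any of block_welded, block_fresh's own z axis and vertical above 0.61 rad).
It also fails if it takes over 144 s, if anything falls off the work surface, if the arm or the gripper's body presses on something with over 40 N, if the wrist force passes 120 N, or if a joint passes its speed limit or range.

## Working session

There is one attempt and no reset: what is moved stays moved. The work goes in short steps, Python scripts to look and compute and a tool call to move; the robot and the scene stay as the last step left them, time stands still between calls to the robot, and variables do not carry over. Pictures are saved under pics/ and viewed, at most 14 in all, crops included, and the job is handed in when it is done.

Besides the shell and the picture viewer there is one more tool, called after ">>>" as name([rows], argument=value, ...), one row to a line, values as JSON. drive_tool: Moves the arm, as the interface text tells. Its arguments: {"type":"object","properties":{"motion":{"type":"array","items":{"type":"object","properties":{"slide":{"type":"array","items":{"type":"number","minimum":-1,"maximum":1}},"rot":{"type":"array","items":{"type":"number","minimum":-1,"maximum":1}}}}},"grip":{"type":"number"}},"required":["motion"]}

```bash
mkdir -p pics; ls
python3 - <<'E'
from workcell import arm
import cv2
for n in("top","side"):
    im=arm.get_image(n); cv2.imwrite(f"pics/{n}0.png",cv2.cvtColor(im,cv2.COLOR_RGB2BGR)); print(arm.camera_info(n))
print(arm.observe())
E
```

```text
pics
{'fx': 484.97110320766006, 'fy': 484.97110320766006, 'cx': 322.1649365502439, 'cy': 238.70047313678447, 'dist': array([-0.10554572,  0.        ,  0.        ,  0.        ,  0.        ]), 'origin': array([ 0.29630739, -0.03569078,  1.30670048]), 'attitude': array([ 0.14547696, -0.0107698 , -1.57107426])}
{'fx': 570.566876052536, 'fy': 570.566876052536, 'cx': 321.26273684059794, 'cy': 248.12522872368473, 'dist': array([0.01136506, 0.        , 0.        , 0.        , 0.        ]), 'origin': array([ 0.18606959, -1.02252615,  0.86517408]), 'attitude': array([ 0.90206323,  0.0189833 , -0.30808302])}
{'time_s': 0.1, 'qpos': array([ 1.10091010e+00,  1.58990714e-01,  1.59813555e+00, -7.92788627e-07,
        1.38620526e+00, -2.10107338e-01]), 'dq': array([ 0.00064913, -0.0045754 , -0.00328504, -0.0007772 ,  0.00027982,
       -0.00146167]), 'tau': array([-3.79738249e-04, -3.96991789e+01, -3.32337105e+01, -2.96591625e-04,
        4.28101077e-03, -8.58978126e-06]), 'tool_pos': array([0.14746648, 0.55519481, 0.23039808]), 'tool_rot': array([-3.13989186e+00, -3.61905465e-04,  2.88181361e+00]), 'wrist_force': array([ 0.6204856 ,  0.48550061, -0.11202604]), 'torque': array([-0.01800481, -0.02684081, -0.05669079]), 'finger_force': 0.0, 'gripper_width': 0.08563200014131081}
```

View pics/top0.png

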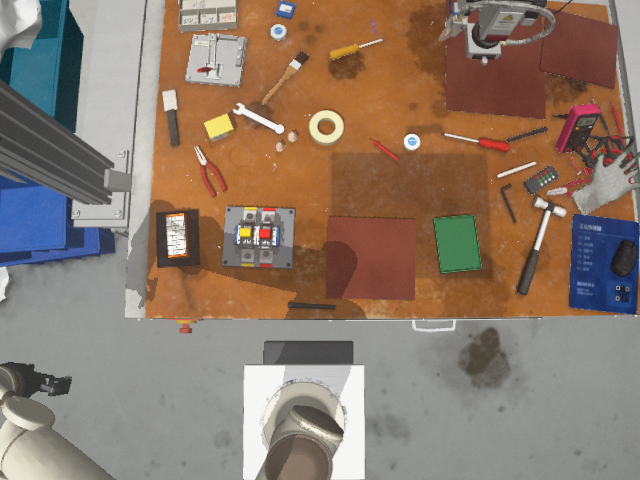

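View pics/side0.png

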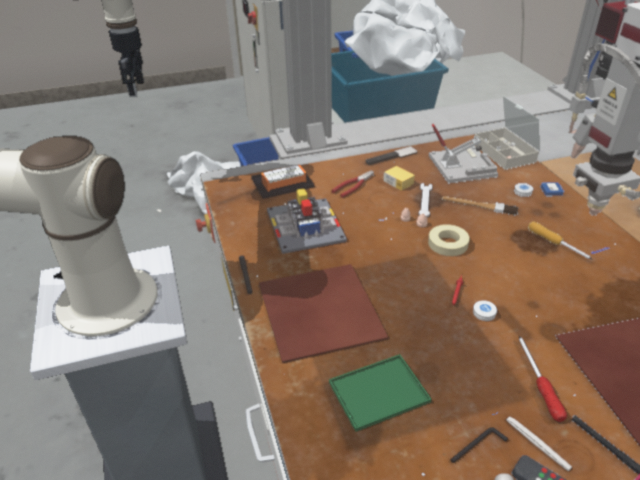

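```bash
cat > h.py <<'E'
import numpy as np, cv2
from scipy.spatial.transform import Rotation as Ro
from workcell import arm
def cam(n):
    c=arm.camera_info(n); K=np.array([[c['fx'],0,c['cx']],[0,c['fy'],c['cy']],[0,0,1]])
    return K,c['dist'],c['origin'],Ro.from_euler('xyz',c['attitude']).as_matrix()
def ray(n,p,z):
    K,d,o,R=cam(n); u=cv2.undistortPoints(np.float64(p).reshape(-1,1,2),K,d)[:,0]
    v=np.c_[u[:,0],-u[:,1],-np.ones(len(u))]@R.T
    return (o+v*((z-o[2])/v[:,2])[:,None])[:,:2]
def proj(n,P):
    K,d,o,R=cam(n); q=(np.float64(P).reshape(-1,3)-o)@R*[1,-1,-1]
    return cv2.projectPoints(q,np.zeros(3),np.zeros(3),K,d)[0][:,0]
def rect(mask,n,z,top=1):
    cs=sorted(cv2.findContours(mask.astype(np.uint8),0,2)[0],key=cv2.contourArea)[::-1][:top]
    out=[]
    for c in cs:
        w=ray(n,c[:,0],z); r=cv2.minAreaRect((w*1000).astype(np.float32)); out.append((np.round(r[0],1),np.round(r[1],1),round(r[2],1)))
    return out
def snap(name,n,box,f):
    im=arm.get_image(n); x,y,w,h=box
    cv2.imwrite(f"pics/{name}.png",cv2.resize(im[y:y+h,x:x+w,::-1],None,fx=f,fy=f,interpolation=cv2.INTER_CUBIC)); return im
E
python3 - <<'E'
from h import *
t=snap("t1","top",(150,190,160,90),5); s=snap("s1","side",(240,150,120,110),5)
np.savez("im.npz",t=t,s=s)
h=cv2.cvtColor(t,cv2.COLOR_RGB2HSV); H,S,V=h[...,0],h[...,1],h[...,2]
print("green",rect((H>50)&(H<80)&(S>90),"top",.010))
roi=np.zeros(H.shape,bool); roi[205:310,318:425]=1
m=roi&((H<6)|(H>172))&(S>80); m2=cv2.morphologyEx(m.astype(np.uint8),cv2.MORPH_OPEN,np.ones((5,5)))
print("sheet",rect(m2,"top",.008), h[255,320],h[230,370],h[270,370],h[305,370])
roi[:]=0; roi[200:275,215:305]=1
print("plate",rect(cv2.morphologyEx((roi&(S<70)).astype(np.uint8),cv2.MORPH_CLOSE,np.ones((15,15))),"top",.012))
print("red",rect(roi&((H<5)|(H>174))&(S>170),"top",.089,3)); print("yel",rect(roi&(H>20)&(H<32)&(S>150),"top",.089,3))
roi[:]=0; roi[200:275,150:205]=1
print("orange",rect(roi&(H>3)&(H<16)&(S>190)&(V>150),"top",.037,3))
E
```

```text
green [(array([ 474.7, -418.3]), array([151.6, 115.5]), 5.6)]
sheet [] [ 14 163 102] [  6 144 140] [  6 145 130] [ 14 165 173]
plate [(array([491.4, 129.4]), array([202. , 163.7]), 87.8)]
red [(array([487.8,  98.6]), array([29. , 21.4]), 81.9), (array([551.5,  88.6]), array([ 5.2, 28.3]), 0.0), (array([407.6,  93.9]), array([ 5.1, 27.8]), 0.1)]
yel [(array([490.4, 146.3]), array([23.2, 28.6]), 0.1), (array([554.1, 134.9]), array([ 5.2, 28.4]), 0.0), (array([410. , 140.7]), array([ 5.1, 30.4]), 0.1)]
orange [(array([439.6, 320.6]), array([ 2.7, 13.4]), 0.2), (array([547.5, 338.9]), array([8.2, 2.7]), 89.9), (array([551.6, 329.4]), array([0., 0.]), 0.0)]
```

View pics/t1.png

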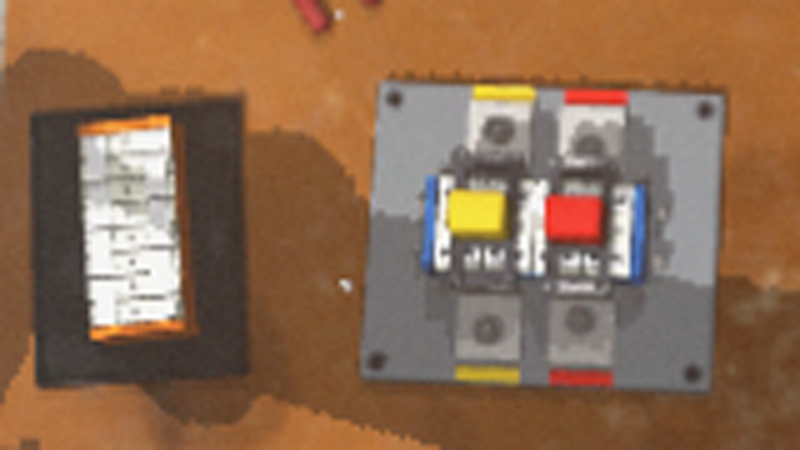

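View pics/s1.png

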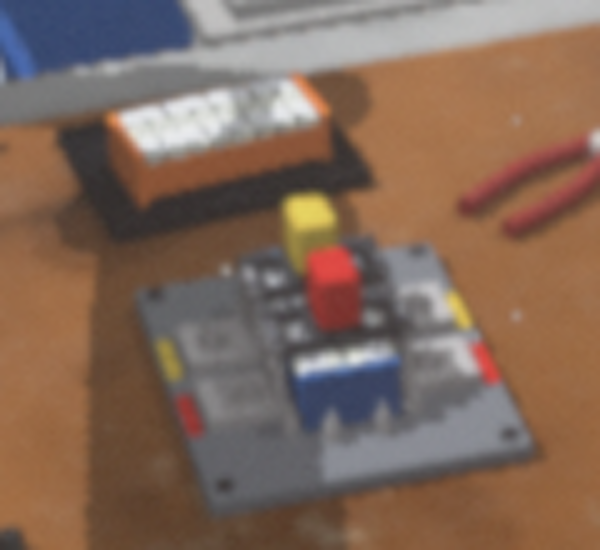

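The top crop shows the plate corners at about (382,82), (725,95), (710,388), (362,378). It also shows the orange block top at (78,122), (170,117), (185,325), (92,340). The side crop agrees: both hold-downs are on the blue block, and the orange one is in the black tray.

Run:
```python
from h import *
d=np.load("im.npz"); t,s=d['t'],d['s']
f=lambda p,x,y:np.array(p,float)/5+[x,y]-.4
def quad(n,p,z):
    w=ray(n,p,z)*1000; L=np.linalg.norm(np.roll(w,-1,0)-w,axis=1); e=w-np.roll(w,-1,0)
    print(n,"c",w.mean(0).round(1),"sides",L.round(1),"ang",np.degrees(np.arctan2(e[:,1],e[:,0])).round(1)); return w
quad("top",f([(382,82),(725,95),(710,388),(362,378)],150,190),.012)
quad("side",f([(138,292),(425,245),(540,455),(213,512)],240,150),.012)
quad("top",f([(78,122),(170,117),(185,325),(92,340)],150,190),.037)
quad("side",f([(108,118),(298,78),(330,112),(142,162)],240,150),.037)
h=cv2.cvtColor(t,cv2.COLOR_RGB2HSV); H,S,V=[h[...,i] for i in range(3)]
roi=np.zeros(H.shape,bool); roi[205:310,318:425]=1
m=(roi&((H<10)|(H>172))).astype(np.uint8); m=cv2.morphologyEx(m,cv2.MORPH_OPEN,np.ones((5,5),np.uint8)); print("sheet",rect(m,"top",.008))
roi[:]=0;roi[200:275,150:205]=1
bl=cv2.morphologyEx((roi&(V<75)&(S<110)).astype(np.uint8),cv2.MORPH_CLOSE,np.ones((25,25),np.uint8)); print("black",rect(bl,"top",.01))
hs=cv2.cvtColor(s,cv2.COLOR_RGB2HSV); H,S=hs[...,0],hs[...,1]
roi[:]=0; roi[180:250,265:345]=1
for nm,m,cols in(("red",(H<5)|(H>174),0),("yel",(H>20)&(H<32),0)):
    m=(roi&m&(S>140)).astype(np.uint8); c=max(cv2.findContours(m,0,2)[0],key=cv2.contourArea); print(nm,cv2.boundingRect(c))
# predicted handle top centres in side
print(proj("side",[[.4878,.0986,.089],[.4904,.1463,.089]]))
```

```text
top c [491.8 122.4] sides [187.8 160.1 187.1 162.3] ang [ 87.8  -2.4 -91.5 177.8]
side c [490.  120.8] sides [158.  196.  163.4 194.6] ang [177.3  88.8  -3.1 -92.8]
top c [492.7 340.9] sides [ 50.2 113.   50.4 118.5] ang [  93.     6.5  -80.7 -173.6]
side c [492.3 340.7] sides [113.6  43.  114.1  52.7] ang [-176.4   98.9    8.4  -82.2]
sheet [(array([ 435.3, -180. ]), array([237.1, 220.1]), 88.5)]
black [(array([486.5, 344.8]), array([151.5, 115.8]), 4.0)]
red (302, 200, 10, 15)
yel (297, 189, 10, 13)
[[305.80812509 203.26199926]
 [301.4132475  193.0205443 ]]
```

>>> drive_tool([
  {"slide":[0,0,0],"rot":[0,0,0.257]},
  {"slide":[0,0,0],"rot":[0,0,0.257]},
  {"slide":[0,0,0],"rot":[0,0,0.257]},
  {"slide":[0,0,0],"rot":[0,0,0.257]},
  {"slide":[0,0,0],"rot":[0,0,0.257]},
], grip=1)

```text
time_s: 0.7
tool_pos: [0.1476, 0.5555, 0.231]
tool_rot: [-3.141, 0.0, 2.203]
wrist_force: [-0.3, -0.1, 0.0]
gripper_width: 0.0851
finger_force: 0.0
```

>>> drive_tool([
  {"slide":[0,0,0],"rot":[0,0,0.257]},
  {"slide":[0,0,0],"rot":[0,0,0.257]},
  {"slide":[0,0,0],"rot":[0,0,0.257]},
  {"slide":[0,0,0],"rot":[0,0,0.257]},
  {"slide":[0,0,0],"rot":[0,0,0.257]},
])

```text
time_s: 1.2
tool_pos: [0.1476, 0.5555, 0.231]
tool_rot: [-3.141, 0.001, 1.531]
wrist_force: [-0.4, -0.2, -0.6]
gripper_width: 0.0853
finger_force: 0.0
```

>>> drive_tool([
  {"slide":[-0.89,0.72,0]},
  {"slide":[-0.89,0.72,0]},
  {"slide":[-0.89,0.72,0]},
  {"slide":[-0.89,0.72,0]},
  {"slide":[-0.89,0.72,0]},
])

```text
invalid input
```

>>> drive_tool([
  {"slide":[-0.89,0.72,0],"rot":[0,0,0]},
  {"slide":[-0.89,0.72,0],"rot":[0,0,0]},
  {"slide":[-0.89,0.72,0],"rot":[0,0,0]},
  {"slide":[-0.89,0.72,0],"rot":[0,0,0]},
  {"slide":[-0.89,0.72,0],"rot":[0,0,0]},
])

```text
time_s: 1.7
tool_pos: [0.2169, 0.4634, 0.2311]
tool_rot: [-3.141, 0.0, 1.536]
wrist_force: [0.3, -0.7, 0.9]
gripper_width: 0.0855
finger_force: 0.0
```

>>> drive_tool([
  {"slide":[-0.89,0.72,0],"rot":[0,0,0]},
  {"slide":[-0.89,0.72,0],"rot":[0,0,0]},
  {"slide":[-0.89,0.72,0],"rot":[0,0,0]},
  {"slide":[-0.89,0.72,0],"rot":[0,0,0]},
  {"slide":[-0.89,0.72,0],"rot":[0,0,0]},
])

```text
time_s: 2.2
tool_pos: [0.2858, 0.3719, 0.2311]
tool_rot: [-3.141, 0.0, 1.536]
wrist_force: [0.0, -0.7, 0.3]
gripper_width: 0.0853
finger_force: 0.0
```

>>> drive_tool([
  {"slide":[-0.89,0.72,0],"rot":[0,0,0]},
  {"slide":[-0.89,0.72,0],"rot":[0,0,0]},
  {"slide":[-0.89,0.72,0],"rot":[0,0,0]},
  {"slide":[-0.89,0.72,0],"rot":[0,0,0]},
  {"slide":[-0.89,0.72,0],"rot":[0,0,0]},
])

```text
time_s: 2.7
tool_pos: [0.3547, 0.2805, 0.2312]
tool_rot: [-3.141, 0.0, 1.536]
wrist_force: [0.3, 0.0, 0.9]
gripper_width: 0.0853
finger_force: 0.0
```

>>> drive_tool([
  {"slide":[-0.89,0.72,0],"rot":[0,0,0]},
  {"slide":[-0.89,0.72,0],"rot":[0,0,0]},
  {"slide":[-0.89,0.72,0],"rot":[0,0,0]},
  {"slide":[-0.89,0.72,0],"rot":[0,0,0]},
  {"slide":[-0.89,0.72,0],"rot":[0,0,0]},
])

```text
time_s: 3.2
tool_pos: [0.4236, 0.1891, 0.2312]
tool_rot: [-3.141, -0.0, 1.536]
wrist_force: [-0.1, -0.2, 0.3]
gripper_width: 0.0856
finger_force: 0.0
```

>>> drive_tool([
  {"slide":[-0.87,0.7,0],"rot":[0,0,0]},
  {"slide":[-0.87,0.7,0],"rot":[0,0,0]},
  {"slide":[-0.87,0.7,0],"rot":[0,0,0]},
  {"slide":[-0.87,0.7,0],"rot":[0,0,0]},
  {"slide":[-0.87,0.7,0],"rot":[0,0,0]},
])

```text
time_s: 3.7
tool_pos: [0.4905, 0.0998, 0.2311]
tool_rot: [-3.141, -0.0, 1.536]
wrist_force: [0.4, -0.3, 1.0]
gripper_width: 0.0852
finger_force: 0.0
```

>>> drive_tool([
  {"slide":[-0.07,0,1],"rot":[0,0,0]},
  {"slide":[0,0,1],"rot":[0,0,0]},
  {"slide":[0,0,1],"rot":[0,0,0]},
  {"slide":[0,0,1],"rot":[0,0,0]},
  {"slide":[0,0,1],"rot":[0,0,0]},
])

```text
time_s: 4.2
tool_pos: [0.4899, 0.0991, 0.1304]
tool_rot: [-3.141, -0.0, 1.536]
wrist_force: [0.4, 0.5, 0.7]
gripper_width: 0.0852
finger_force: 0.0
```

>>> drive_tool([
  {"slide":[0,0,1],"rot":[0,0,0]},
  {"slide":[0,0,1],"rot":[0,0,0]},
  {"slide":[0,0,0.9],"rot":[0,0,0]},
  {"slide":[0,0,0.55],"rot":[0,0,0]},
  {"slide":[0,0,0],"rot":[0,0,0]},
])

```text
time_s: 4.7
tool_pos: [0.4887, 0.0992, 0.0607]
tool_rot: [-3.138, 0.0, 1.536]
wrist_force: [-0.8, 0.2, 0.3]
gripper_width: 0.0852
finger_force: 0.0
```

>>> drive_tool([
  {"slide":[0,0,0],"rot":[0,0,0]},
  {"slide":[0,0,0],"rot":[0,0,0]},
  {"slide":[0,0,0],"rot":[0,0,0]},
  {"slide":[0,0,0],"rot":[0,0,0]},
  {"slide":[0,0,0],"rot":[0,0,0]},
], grip=0)

```text
time_s: 5.2
tool_pos: [0.4908, 0.0991, 0.0631]
tool_rot: [3.14, 0.0, 1.536]
wrist_force: [0.3, -0.5, 1.5]
gripper_width: 0.021
finger_force: 59.9
```

>>> drive_tool([
  {"slide":[0,0,0],"rot":[0,0,0]},
  {"slide":[0,0,0],"rot":[0,0,0]},
  {"slide":[0,0,0],"rot":[0,0,0]},
  {"slide":[0,0,0],"rot":[0,0,0]},
  {"slide":[0,0,0],"rot":[0,0,0]},
])

```text
time_s: 5.7
tool_pos: [0.4908, 0.0991, 0.063]
tool_rot: [3.14, -0.0, 1.536]
wrist_force: [0.0, -0.3, 5.9]
gripper_width: 0.0212
finger_force: 60.5
```

>>> drive_tool([
  {"slide":[0,0,-0.4],"rot":[0,0,0]},
  {"slide":[0,0,-0.8],"rot":[0,0,0]},
  {"slide":[0,0,-0.8],"rot":[0,0,0]},
  {"slide":[0,0,-1],"rot":[0,0,0]},
  {"slide":[0,0,-1],"rot":[0,0,0]},
])

```text
time_s: 6.2
tool_pos: [0.489, 0.0992, 0.1422]
tool_rot: [-3.139, 0.0, 1.536]
wrist_force: [0.3, 0.5, -2.5]
gripper_width: 0.0211
finger_force: 59.3
```

>>> drive_tool([
  {"slide":[-0.92,-0.09,0],"rot":[0,0,0]},
  {"slide":[-0.92,-0.09,0],"rot":[0,0,0]},
  {"slide":[-0.92,-0.09,0],"rot":[0,0,0]},
  {"slide":[-0.92,-0.09,0],"rot":[0,0,0]},
  {"slide":[-0.92,-0.09,0],"rot":[0,0,0]},
])

```text
time_s: 6.7
tool_pos: [0.4769, 0.007, 0.1417]
tool_rot: [-3.14, -0.0, 1.536]
wrist_force: [0.2, 0.3, -3.0]
gripper_width: 0.0211
finger_force: 59.5
```

>>> drive_tool([
  {"slide":[-0.92,-0.09,0],"rot":[0,0,0]},
  {"slide":[-0.92,-0.09,0],"rot":[0,0,0]},
  {"slide":[-0.92,-0.09,0],"rot":[0,0,0]},
  {"slide":[-0.92,-0.09,0],"rot":[0,0,0]},
  {"slide":[-0.92,-0.09,0],"rot":[0,0,0]},
])

```text
time_s: 7.2
tool_pos: [0.4648, -0.0845, 0.1417]
tool_rot: [-3.14, -0.001, 1.536]
wrist_force: [0.5, -0.6, -2.2]
gripper_width: 0.021
finger_force: 59.5
```

>>> drive_tool([
  {"slide":[-0.92,-0.09,0],"rot":[0,0,0]},
  {"slide":[-0.92,-0.09,0],"rot":[0,0,0]},
  {"slide":[-0.92,-0.09,0],"rot":[0,0,0]},
  {"slide":[-0.92,-0.09,0],"rot":[0,0,0]},
  {"slide":[-0.92,-0.09,0],"rot":[0,0,0]},
])

```text
time_s: 7.7
tool_pos: [0.4526, -0.176, 0.1416]
tool_rot: [-3.14, -0.001, 1.536]
wrist_force: [0.3, -0.6, -3.3]
gripper_width: 0.0212
finger_force: 59.5
```

>>> drive_tool([
  {"slide":[0,0,0.9],"rot":[0,0,0]},
  {"slide":[0,0,0.9],"rot":[0,0,0]},
  {"slide":[0,0,0.9],"rot":[0,0,0]},
  {"slide":[0,0,0.8],"rot":[0,0,0]},
  {"slide":[0,0,0.4],"rot":[0,0,0]},
])

```text
time_s: 8.2
tool_pos: [0.452, -0.1746, 0.0623]
tool_rot: [-3.138, -0.002, 1.536]
wrist_force: [-0.6, -0.5, -3.9]
gripper_width: 0.0205
finger_force: 59.3
```

>>> drive_tool([
  {"slide":[0,0,0.05],"rot":[0,0,0]},
  {"slide":[0,0,0.05],"rot":[0,0,0]},
  {"slide":[0,0,0],"rot":[0,0,0]},
  {"slide":[0,0,0],"rot":[0,0,0]},
  {"slide":[0,0,0],"rot":[0,0,0]},
])

```text
time_s: 8.7
tool_pos: [0.454, -0.176, 0.0629]
tool_rot: [3.141, 0.001, 1.536]
wrist_force: [-0.5, -0.5, -2.6]
gripper_width: 0.0211
finger_force: 59.3
```

>>> drive_tool([
  {"slide":[0,0,0.08],"rot":[0,0,0]},
  {"slide":[0,0,0.08],"rot":[0,0,0]},
  {"slide":[0,0,0],"rot":[0,0,0]},
  {"slide":[0,0,0],"rot":[0,0,0]},
  {"slide":[0,0,0],"rot":[0,0,0]},
])

```text
time_s: 9.2
tool_pos: [0.4535, -0.1757, 0.0591]
tool_rot: [-3.142, -0.0, 1.536]
wrist_force: [-0.3, 0.1, -3.0]
gripper_width: 0.021
finger_force: 59.4
```

>>> drive_tool([
  {"slide":[0,0,0.05],"rot":[0,0,0]},
  {"slide":[0,0,0.0],"rot":[0,0,0]},
  {"slide":[0,0,0],"rot":[0,0,0]},
  {"slide":[0,0,0],"rot":[0,0,0]},
  {"slide":[0,0,0],"rot":[0,0,0]},
])

```text
time_s: 9.7
tool_pos: [0.4536, -0.1758, 0.059]
tool_rot: [-3.141, -0.0, 1.536]
wrist_force: [-5.1, 1.3, 5.3]
gripper_width: 0.0211
finger_force: 60.6
```

>>> drive_tool([
  {"slide":[0,0,0],"rot":[0,0,0]},
  {"slide":[0,0,0],"rot":[0,0,0]},
  {"slide":[0,0,0],"rot":[0,0,0]},
  {"slide":[0,0,0],"rot":[0,0,0]},
  {"slide":[0,0,0],"rot":[0,0,0]},
], grip=1)

```text
time_s: 10.2
tool_pos: [0.4536, -0.1758, 0.0581]
tool_rot: [3.142, 0.0, 1.536]
wrist_force: [0.5, 0.3, 0.2]
gripper_width: 0.0855
finger_force: 0.0
```

>>> drive_tool([
  {"slide":[0,0,-0.8],"rot":[0,0,0]},
  {"slide":[0,0,-0.8],"rot":[0,0,0]},
  {"slide":[0,0,-0.8],"rot":[0,0,0]},
  {"slide":[0,0,-0.8],"rot":[0,0,0]},
  {"slide":[0,0,-0.8],"rot":[0,0,0]},
])

```text
time_s: 10.7
tool_pos: [0.4535, -0.1757, 0.1387]
tool_rot: [-3.142, -0.0, 1.536]
wrist_force: [0.1, 0.6, -0.1]
gripper_width: 0.0854
finger_force: 0.0
```

>>> drive_tool([
  {"slide":[0.81,0.07,0],"rot":[0,0,0]},
  {"slide":[0.81,0.07,0],"rot":[0,0,0]},
  {"slide":[0.81,0.07,0],"rot":[0,0,0]},
  {"slide":[0.81,0.07,0],"rot":[0,0,0]},
  {"slide":[0.81,0.07,0],"rot":[0,0,0]},
])

```text
time_s: 11.2
tool_pos: [0.4634, -0.0944, 0.1381]
tool_rot: [3.142, -0.0, 1.536]
wrist_force: [0.1, 0.3, 0.3]
gripper_width: 0.0858
finger_force: 0.0
```

>>> drive_tool([
  {"slide":[0.81,0.07,0],"rot":[0,0,0]},
  {"slide":[0.81,0.07,0],"rot":[0,0,0]},
  {"slide":[0.81,0.07,0],"rot":[0,0,0]},
  {"slide":[0.81,0.07,0],"rot":[0,0,0]},
  {"slide":[0.81,0.07,0],"rot":[0,0,0]},
])

```text
time_s: 11.7
tool_pos: [0.4732, -0.0137, 0.1381]
tool_rot: [3.142, -0.0, 1.536]
wrist_force: [-0.6, 0.1, 0.2]
gripper_width: 0.0855
finger_force: 0.0
```

>>> drive_tool([
  {"slide":[0.81,0.07,0],"rot":[0,0,0]},
  {"slide":[0.81,0.07,0],"rot":[0,0,0]},
  {"slide":[0.81,0.07,0],"rot":[0,0,0]},
  {"slide":[0.81,0.07,0],"rot":[0,0,0]},
  {"slide":[0.81,0.07,0],"rot":[0,0,0]},
])

```text
time_s: 12.2
tool_pos: [0.483, 0.067, 0.1381]
tool_rot: [3.142, 0.0, 1.536]
wrist_force: [-0.0, -1.1, -0.1]
gripper_width: 0.0856
finger_force: 0.0
```

>>> drive_tool([
  {"slide":[0.83,0.07,0],"rot":[0,0,0]},
  {"slide":[0.83,0.07,0],"rot":[0,0,0]},
  {"slide":[0.83,0.07,0],"rot":[0,0,0]},
  {"slide":[0.83,0.07,0],"rot":[0,0,0]},
  {"slide":[0.8,0.05,0],"rot":[0,0,0]},
])

```text
time_s: 12.7
tool_pos: [0.4924, 0.1492, 0.138]
tool_rot: [-3.142, 0.0, 1.536]
wrist_force: [1.2, 0.3, 0.6]
gripper_width: 0.0854
finger_force: 0.0
```

>>> drive_tool([
  {"slide":[0,0,0.9],"rot":[0,0,0]},
  {"slide":[0,0,0.9],"rot":[0,0,0]},
  {"slide":[0,0,0.9],"rot":[0,0,0]},
  {"slide":[0,0,0.8],"rot":[0,0,0]},
  {"slide":[0,0,0.25],"rot":[0,0,0]},
])

```text
time_s: 13.2
tool_pos: [0.4909, 0.1484, 0.0612]
tool_rot: [-3.138, 0.0, 1.536]
wrist_force: [0.9, -0.4, -0.9]
gripper_width: 0.0852
finger_force: 0.0
```

>>> drive_tool([
  {"slide":[0,0,0],"rot":[0,0,0]},
  {"slide":[0,0,0],"rot":[0,0,0]},
  {"slide":[0,0,0],"rot":[0,0,0]},
  {"slide":[0,0,0],"rot":[0,0,0]},
  {"slide":[0,0,0],"rot":[0,0,0]},
])

```text
time_s: 13.7
tool_pos: [0.4928, 0.1485, 0.0636]
tool_rot: [3.141, -0.0, 1.536]
wrist_force: [-0.0, -0.3, -0.2]
gripper_width: 0.0855
finger_force: 0.0
```

>>> drive_tool([
  {"slide":[0,0,0],"rot":[0,0,0]},
  {"slide":[0,0,0],"rot":[0,0,0]},
  {"slide":[0,0,0],"rot":[0,0,0]},
  {"slide":[0,0,0],"rot":[0,0,0]},
  {"slide":[0,0,0],"rot":[0,0,0]},
], grip=0)

```text
time_s: 14.2
tool_pos: [0.4926, 0.1485, 0.0633]
tool_rot: [3.141, -0.0, 1.536]
wrist_force: [-0.1, -0.3, -1.4]
gripper_width: 0.0209
finger_force: 59.2
```

>>> drive_tool([
  {"slide":[0,0,0],"rot":[0,0,0]},
  {"slide":[0,0,0],"rot":[0,0,0]},
  {"slide":[0,0,0],"rot":[0,0,0]},
  {"slide":[0,0,0],"rot":[0,0,0]},
  {"slide":[0,0,0],"rot":[0,0,0]},
])

```text
time_s: 14.7
tool_pos: [0.4926, 0.1485, 0.0633]
tool_rot: [3.141, -0.0, 1.536]
wrist_force: [0.3, 0.1, 2.6]
gripper_width: 0.0211
finger_force: 60.0
```

>>> drive_tool([
  {"slide":[0,0,-0.4],"rot":[0,0,0]},
  {"slide":[0,0,-0.8],"rot":[0,0,0]},
  {"slide":[0,0,-0.8],"rot":[0,0,0]},
  {"slide":[0,0,-1],"rot":[0,0,0]},
  {"slide":[0,0,-1],"rot":[0,0,0]},
])

```text
time_s: 15.2
tool_pos: [0.4913, 0.1484, 0.1431]
tool_rot: [-3.139, 0.0, 1.536]
wrist_force: [0.6, 0.4, -2.7]
gripper_width: 0.0207
finger_force: 59.2
```

>>> drive_tool([
  {"slide":[-0.85,-0.1,0],"rot":[0,0,0]},
  {"slide":[-0.85,-0.1,0],"rot":[0,0,0]},
  {"slide":[-0.85,-0.1,0],"rot":[0,0,0]},
  {"slide":[-0.85,-0.1,0],"rot":[0,0,0]},
  {"slide":[-0.85,-0.1,0],"rot":[0,0,0]},
])

```text
time_s: 15.7
tool_pos: [0.4785, 0.0634, 0.1426]
tool_rot: [-3.14, -0.0, 1.536]
wrist_force: [-0.9, 0.4, -3.7]
gripper_width: 0.021
finger_force: 59.4
```

>>> drive_tool([
  {"slide":[-0.85,-0.1,0],"rot":[0,0,0]},
  {"slide":[-0.85,-0.1,0],"rot":[0,0,0]},
  {"slide":[-0.85,-0.1,0],"rot":[0,0,0]},
  {"slide":[-0.85,-0.1,0],"rot":[0,0,0]},
  {"slide":[-0.85,-0.1,0],"rot":[0,0,0]},
])

```text
time_s: 16.2
tool_pos: [0.4655, -0.0211, 0.1426]
tool_rot: [-3.14, -0.0, 1.536]
wrist_force: [0.3, 0.9, -3.0]
gripper_width: 0.0211
finger_force: 59.4
```

>>> drive_tool([
  {"slide":[-0.85,-0.1,0],"rot":[0,0,0]},
  {"slide":[-0.85,-0.1,0],"rot":[0,0,0]},
  {"slide":[-0.85,-0.1,0],"rot":[0,0,0]},
  {"slide":[-0.85,-0.1,0],"rot":[0,0,0]},
  {"slide":[-0.85,-0.1,0],"rot":[0,0,0]},
])

```text
time_s: 16.7
tool_pos: [0.4527, -0.1056, 0.1426]
tool_rot: [-3.14, -0.001, 1.536]
wrist_force: [0.8, 1.8, -2.9]
gripper_width: 0.0208
finger_force: 59.4
```

>>> drive_tool([
  {"slide":[0,0,0.9],"rot":[0,0,0]},
  {"slide":[0,0,0.9],"rot":[0,0,0]},
  {"slide":[0,0,0.9],"rot":[0,0,0]},
  {"slide":[0,0,0.9],"rot":[0,0,0]},
  {"slide":[0,0,0.4],"rot":[0,0,0]},
])

```text
time_s: 17.2
tool_pos: [0.4517, -0.1044, 0.061]
tool_rot: [-3.137, -0.002, 1.536]
wrist_force: [-0.2, 0.7, -3.6]
gripper_width: 0.0211
finger_force: 59.3
```

>>> drive_tool([
  {"slide":[0,0,0.1],"rot":[0,0,0]},
  {"slide":[0,0,0],"rot":[0,0,0]},
  {"slide":[0,0,0],"rot":[0,0,0]},
  {"slide":[0,0,0],"rot":[0,0,0]},
  {"slide":[0,0,0],"rot":[0,0,0]},
])

```text
time_s: 17.7
tool_pos: [0.4541, -0.1055, 0.0617]
tool_rot: [3.14, 0.001, 1.536]
wrist_force: [0.7, 0.3, -3.8]
gripper_width: 0.0213
finger_force: 59.2
```

>>> drive_tool([
  {"slide":[0,0,0.08],"rot":[0,0,0]},
  {"slide":[0,0,0.06],"rot":[0,0,0]},
  {"slide":[0,0,0],"rot":[0,0,0]},
  {"slide":[0,0,0],"rot":[0,0,0]},
  {"slide":[0,0,0],"rot":[0,0,0]},
])

```text
time_s: 18.2
tool_pos: [0.4539, -0.1055, 0.0592]
tool_rot: [3.141, 0.0, 1.536]
wrist_force: [-2.3, 1.0, 5.7]
gripper_width: 0.0209
finger_force: 60.5
```

>>> drive_tool([
  {"slide":[0,0,0],"rot":[0,0,0]},
  {"slide":[0,0,0],"rot":[0,0,0]},
  {"slide":[0,0,0],"rot":[0,0,0]},
  {"slide":[0,0,0],"rot":[0,0,0]},
  {"slide":[0,0,0],"rot":[0,0,0]},
], grip=1)

```text
time_s: 18.7
tool_pos: [0.4537, -0.1054, 0.0583]
tool_rot: [3.142, 0.0, 1.536]
wrist_force: [-0.4, 0.1, -0.4]
gripper_width: 0.0857
finger_force: 0.0
```

>>> drive_tool([
  {"slide":[0,0,-1],"rot":[0,0,0]},
  {"slide":[0,0,-1],"rot":[0,0,0]},
  {"slide":[0,0,-1],"rot":[0,0,0]},
  {"slide":[0,0,-1],"rot":[0,0,0]},
  {"slide":[0,0,-1],"rot":[0,0,0]},
])

```text
time_s: 19.2
tool_pos: [0.4535, -0.1053, 0.159]
tool_rot: [-3.142, -0.0, 1.536]
wrist_force: [0.1, 1.1, 0.2]
gripper_width: 0.0856
finger_force: 0.0
```

Run:
```python
from h import *
t=snap("t2","top",(215,195,205,110),3.8); s=snap("s2","side",(230,150,180,200),2.6)
np.savez("im2.npz",t=t,s=s); o=arm.observe(); print(o['time_s'],o['tool_pos'])
for n,im,box in(("top",t,(200,275,215,305)),("side",s,(180,255,265,345))):
    h=cv2.cvtColor(im,cv2.COLOR_RGB2HSV); H,S,V=[h[...,i] for i in range(3)]
    roi=np.zeros(H.shape,bool); roi[box[0]:box[1],box[2]:box[3]]=1
    if n=="top":
        print("blue+white", rect(cv2.morphologyEx((roi&((H>100)&(H<125)&(S>110)|((V>190)&(S<40)))).astype(np.uint8),cv2.MORPH_CLOSE,np.ones((7,7),np.uint8)),n,.048,2))
```

```text
19.3 [ 0.45550463 -0.10628736  0.16108408]
blue+white [(array([490.9, 124. ]), array([115.1,  48.2]), 87.7), (array([416.8,  20. ]), array([57.5, 44.2]), 0.1)]
```

View pics/t2.png

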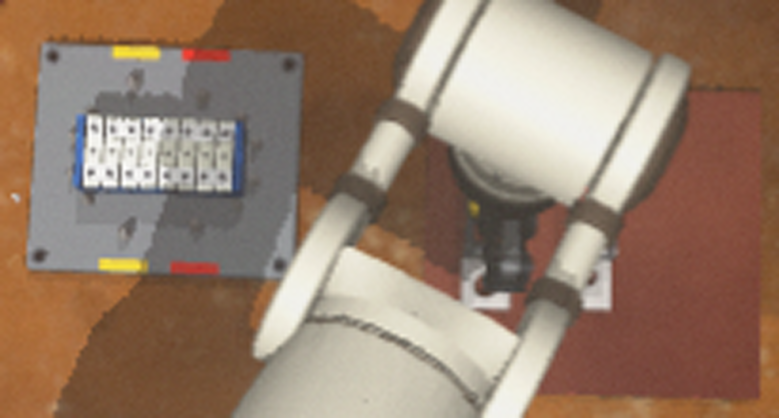

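Run:
```python
from h import *
t=np.load("im2.npz")['t']
h=cv2.cvtColor(t,cv2.COLOR_RGB2HSV); H,S,V=[h[...,i] for i in range(3)]
roi=np.zeros(H.shape,bool); roi[212:262,163:191]=1
m=(roi&(V>85)).astype(np.uint8)
m=cv2.morphologyEx(cv2.morphologyEx(m,cv2.MORPH_CLOSE,np.ones((5,5),np.uint8)),cv2.MORPH_OPEN,np.ones((5,5),np.uint8))
print("orange all",rect(m,"top",.037,2))
m=(roi&(V>120)&((S<90))).astype(np.uint8); m=cv2.morphologyEx(m,cv2.MORPH_CLOSE,np.ones((5,5),np.uint8))
print("orange white",rect(m,"top",.037,2))
roi[:]=0; roi[200:275,215:305]=1
m=(roi&(V>130)&(S<60)).astype(np.uint8); m[:, :233]=0;m[:,280:]=0;m[:220]=0;m[253:]=0
print("blue white",rect(cv2.morphologyEx(m,cv2.MORPH_CLOSE,np.ones((5,5),np.uint8)),"top",.048,2))
```

```text
orange all [(array([491. , 338.3]), array([121.6,  58.1]), 5.4)]
orange white [(array([492.2, 341.7]), array([103.2,  50.3]), 6.1)]
blue white [(array([487.9, 129.2]), array([ 85.1, 114.1]), 0.1), (array([530.4, 109.5]), array([0., 0.]), 0.0)]
```

>>> drive_tool([
  {"slide":[0.77,0.09,0],"rot":[0,0,0]},
  {"slide":[0.77,0.09,0],"rot":[0,0,0]},
  {"slide":[0.77,0.09,0],"rot":[0,0,0]},
  {"slide":[0.77,0.09,0],"rot":[0,0,0]},
  {"slide":[0.77,0.09,0],"rot":[0,0,0]},
])

```text
time_s: 19.8
tool_pos: [0.4646, -0.0279, 0.1569]
tool_rot: [-3.14, -0.0, 1.536]
wrist_force: [-1.2, -0.3, 0.1]
gripper_width: 0.0858
finger_force: 0.0
```

>>> drive_tool([
  {"slide":[0.77,0.09,0],"rot":[0,0,0]},
  {"slide":[0.77,0.09,0],"rot":[0,0,0]},
  {"slide":[0.77,0.09,0],"rot":[0,0,0]},
  {"slide":[0.77,0.09,0],"rot":[0,0,0]},
  {"slide":[0.77,0.09,0],"rot":[0,0,0]},
])

```text
time_s: 20.3
tool_pos: [0.4763, 0.0487, 0.1568]
tool_rot: [-3.14, -0.0, 1.536]
wrist_force: [0.1, -0.2, -0.8]
gripper_width: 0.0857
finger_force: 0.0
```

>>> drive_tool([
  {"slide":[0.77,0.09,0],"rot":[0,0,0]},
  {"slide":[0.77,0.09,0],"rot":[0,0,0]},
  {"slide":[0.77,0.09,0],"rot":[0,0,0]},
  {"slide":[0.77,0.09,0],"rot":[0,0,0]},
  {"slide":[0.77,0.09,0],"rot":[0,0,0]},
])

```text
time_s: 20.8
tool_pos: [0.4879, 0.1252, 0.1567]
tool_rot: [-3.14, 0.0, 1.536]
wrist_force: [0.1, 0.1, -0.8]
gripper_width: 0.0852
finger_force: 0.0
```

>>> drive_tool([
  {"slide":[0,0,0.9],"rot":[0,0,0]},
  {"slide":[0,0,0.9],"rot":[0,0,0]},
  {"slide":[0,0,0.9],"rot":[0,0,0]},
  {"slide":[0,0,0.8],"rot":[0,0,0]},
  {"slide":[0,0,0.6],"rot":[0,0,0]},
])

```text
time_s: 21.3
tool_pos: [0.4872, 0.1246, 0.0739]
tool_rot: [-3.139, 0.0, 1.536]
wrist_force: [-1.0, 0.7, 0.1]
gripper_width: 0.0858
finger_force: 0.0
```

>>> drive_tool([
  {"slide":[0,0,0],"rot":[0,0,0]},
  {"slide":[0,0,0],"rot":[0,0,0]},
  {"slide":[0,0,0],"rot":[0,0,0]},
  {"slide":[0,0,0],"rot":[0,0,0]},
  {"slide":[0,0,0],"rot":[0,0,0]},
])

```text
time_s: 21.8
tool_pos: [0.4891, 0.1246, 0.077]
tool_rot: [3.14, -0.0, 1.536]
wrist_force: [-0.4, -0.0, -0.3]
gripper_width: 0.0858
finger_force: 0.0
```

Settled at (489.1,124.6,77). I still need to go 52 mm down and 2 mm in x.

>>> drive_tool([
  {"slide":[-0.02,0.1,0.7],"rot":[0,0,0]},
  {"slide":[0,0,0.7],"rot":[0,0,0]},
  {"slide":[0,0,0.7],"rot":[0,0,0]},
  {"slide":[0,0,0.45],"rot":[0,0,0]},
  {"slide":[0,0,0],"rot":[0,0,0]},
])

```text
time_s: 22.3
tool_pos: [0.4887, 0.1241, 0.023]
tool_rot: [-3.137, 0.0, 1.536]
wrist_force: [-1.0, -0.6, -0.3]
gripper_width: 0.0857
finger_force: 0.0
```

>>> drive_tool([
  {"slide":[0,0,0],"rot":[0,0,0]},
  {"slide":[0,0,0],"rot":[0,0,0]},
  {"slide":[0,0,0],"rot":[0,0,0]},
  {"slide":[0,0,0],"rot":[0,0,0]},
  {"slide":[0,0,0],"rot":[0,0,0]},
])

```text
time_s: 22.8
tool_pos: [0.4908, 0.1242, 0.0256]
tool_rot: [3.141, -0.0, 1.536]
wrist_force: [-0.8, -0.3, -0.3]
gripper_width: 0.0857
finger_force: 0.0
```

>>> drive_tool([
  {"slide":[0,0,0],"rot":[0,0,0]},
  {"slide":[0,0,0],"rot":[0,0,0]},
  {"slide":[0,0,0],"rot":[0,0,0]},
  {"slide":[0,0,0],"rot":[0,0,0]},
  {"slide":[0,0,0],"rot":[0,0,0]},
], grip=0)

```text
time_s: 23.3
tool_pos: [0.4909, 0.1241, 0.0256]
tool_rot: [3.141, -0.0, 1.536]
wrist_force: [0.5, -0.7, 2.9]
gripper_width: 0.0488
finger_force: 64.8
```

>>> drive_tool([
  {"slide":[0,0,0],"rot":[0,0,0]},
  {"slide":[0,0,0],"rot":[0,0,0]},
  {"slide":[0,0,0],"rot":[0,0,0]},
  {"slide":[0,0,0],"rot":[0,0,0]},
  {"slide":[0,0,0],"rot":[0,0,0]},
])

```text
time_s: 23.8
tool_pos: [0.4909, 0.1242, 0.0256]
tool_rot: [3.141, -0.0, 1.536]
wrist_force: [-0.5, 0.2, 4.9]
gripper_width: 0.0488
finger_force: 65.1
```

>>> drive_tool([
  {"slide":[0,0,-0.5],"rot":[0,0,0]},
  {"slide":[0,0,-1],"rot":[0,0,0]},
  {"slide":[0,0,-1],"rot":[0,0,0]},
  {"slide":[0,0,-1],"rot":[0,0,0]},
  {"slide":[0,0,-1],"rot":[0,0,0]},
])

```text
time_s: 24.3
tool_pos: [0.4893, 0.1242, 0.1153]
tool_rot: [-3.139, 0.0, 1.536]
wrist_force: [0.4, 0.6, -3.6]
gripper_width: 0.0485
finger_force: 64.2
```

>>> drive_tool([
  {"slide":[0,0,-1],"rot":[0,0,0]},
  {"slide":[-0.5,0,0],"rot":[0,0,0]},
  {"slide":[-0.9,0,0],"rot":[0,0,0]},
  {"slide":[-0.9,0,0],"rot":[0,0,0]},
  {"slide":[-0.9,0,0],"rot":[0,0,0]},
])

```text
time_s: 24.8
tool_pos: [0.4868, 0.0591, 0.1334]
tool_rot: [-3.138, 0.0, 1.536]
wrist_force: [-0.4, -0.1, -2.3]
gripper_width: 0.0486
finger_force: 64.3
```

>>> drive_tool([
  {"slide":[-0.9,0,0],"rot":[0,0,0]},
  {"slide":[-0.9,0,0],"rot":[0,0,0]},
  {"slide":[-0.9,0,0],"rot":[0,0,0]},
  {"slide":[-0.9,0,0],"rot":[0,0,0]},
  {"slide":[-0.9,0,0],"rot":[0,0,0]},
])

```text
time_s: 25.3
tool_pos: [0.4836, -0.0307, 0.1334]
tool_rot: [-3.138, -0.001, 1.536]
wrist_force: [-0.4, -0.5, -3.3]
gripper_width: 0.0487
finger_force: 64.3
```

>>> drive_tool([
  {"slide":[-0.9,0,0],"rot":[0,0,0]},
  {"slide":[-0.9,0,0],"rot":[0,0,0]},
  {"slide":[-0.9,0,0],"rot":[0,0,0]},
  {"slide":[-0.9,0,0],"rot":[0,0,0]},
  {"slide":[-0.9,0,0],"rot":[0,0,0]},
])

```text
time_s: 25.8
tool_pos: [0.4804, -0.1204, 0.1334]
tool_rot: [-3.138, -0.001, 1.536]
wrist_force: [0.1, -0.9, -3.5]
gripper_width: 0.0489
finger_force: 64.3
```

>>> drive_tool([
  {"slide":[-0.9,0,0],"rot":[0,0,0]},
  {"slide":[-0.9,0,0],"rot":[0,0,0]},
  {"slide":[-0.9,0,0],"rot":[0,0,0]},
  {"slide":[-0.9,0,0],"rot":[0,0,0]},
  {"slide":[-0.9,0,0],"rot":[0,0,0]},
])

```text
time_s: 26.3
tool_pos: [0.4774, -0.2102, 0.1334]
tool_rot: [-3.139, -0.002, 1.536]
wrist_force: [0.3, 0.1, -3.2]
gripper_width: 0.0486
finger_force: 64.3
```

>>> drive_tool([
  {"slide":[-0.9,0,0],"rot":[0,0,0]},
  {"slide":[-0.9,0,0],"rot":[0,0,0]},
  {"slide":[-0.9,0,0],"rot":[0,0,0]},
  {"slide":[-0.9,0,0],"rot":[0,0,0]},
  {"slide":[-0.9,0,0],"rot":[0,0,0]},
])

```text
time_s: 26.8
tool_pos: [0.4758, -0.3011, 0.1353]
tool_rot: [3.142, 0.0, 1.536]
wrist_force: [-0.4, 0.2, -3.0]
gripper_width: 0.0489
finger_force: 64.3
```

>>> drive_tool([
  {"slide":[-0.9,0,0],"rot":[0,0,0]},
  {"slide":[-0.9,0,0],"rot":[0,0,0]},
  {"slide":[-0.9,0,0],"rot":[0,0,0]},
  {"slide":[-0.9,0,0],"rot":[0,0,0]},
  {"slide":[-0.9,0,0],"rot":[0,0,0]},
])

```text
time_s: 27.3
tool_pos: [0.4727, -0.391, 0.1352]
tool_rot: [-3.142, -0.0, 1.536]
wrist_force: [0.7, -0.4, -2.6]
gripper_width: 0.0486
finger_force: 64.3
```

>>> drive_tool([
  {"slide":[0,0,0],"rot":[0,0,0.27]},
  {"slide":[0,0,0],"rot":[0,0,0.27]},
  {"slide":[0,0,0],"rot":[0,0,0.27]},
  {"slide":[0,0,0],"rot":[0,0,0.27]},
  {"slide":[0,0,0],"rot":[0,0,0.27]},
])

```text
time_s: 27.8
tool_pos: [0.4727, -0.3903, 0.1352]
tool_rot: [-3.141, 0.0, 0.824]
wrist_force: [-0.4, 0.2, -3.3]
gripper_width: 0.0493
finger_force: 64.2
```

>>> drive_tool([
  {"slide":[0,0,0],"rot":[0,0,0.28]},
  {"slide":[0,0,0],"rot":[0,0,0.28]},
  {"slide":[0,0,0],"rot":[0,0,0.28]},
  {"slide":[0,0,0],"rot":[0,0,0.28]},
  {"slide":[0,0,0],"rot":[0,0,0.25]},
])

```text
time_s: 28.3
tool_pos: [0.4728, -0.3903, 0.1352]
tool_rot: [-3.142, 0.0, 0.106]
wrist_force: [0.3, 0.3, -2.7]
gripper_width: 0.0489
finger_force: 64.2
```

>>> drive_tool([
  {"slide":[-0.05,0.7,0.4],"rot":[0,0,0]},
  {"slide":[0,0.7,0.8],"rot":[0,0,0]},
  {"slide":[0,0,0.9],"rot":[0,0,0]},
  {"slide":[0,0,0.9],"rot":[0,0,0]},
  {"slide":[0,0,0.9],"rot":[0,0,0]},
])

```text
time_s: 28.8
tool_pos: [0.4748, -0.4183, 0.0564]
tool_rot: [-3.142, 0.0, 0.112]
wrist_force: [0.2, -0.8, -3.1]
gripper_width: 0.0488
finger_force: 64.2
```

>>> drive_tool([
  {"slide":[0,0,0.8],"rot":[0,0,0]},
  {"slide":[0,0,0.6],"rot":[0,0,0]},
  {"slide":[0,0,0.3],"rot":[0,0,0]},
  {"slide":[0,0,0],"rot":[0,0,0]},
  {"slide":[0,0,0],"rot":[0,0,0]},
])

```text
time_s: 29.3
tool_pos: [0.4753, -0.418, 0.024]
tool_rot: [3.141, -0.001, 0.112]
wrist_force: [0.1, -0.5, -2.3]
gripper_width: 0.0487
finger_force: 64.2
```

>>> drive_tool([
  {"slide":[0,0,0],"rot":[0,0,0]},
  {"slide":[0,0,0],"rot":[0,0,0]},
  {"slide":[0,0,0],"rot":[0,0,0]},
  {"slide":[0,0,0],"rot":[0,0,0]},
  {"slide":[0,0,0],"rot":[0,0,0]},
])

```text
time_s: 29.8
tool_pos: [0.4749, -0.4175, 0.0234]
tool_rot: [3.142, -0.0, 0.112]
wrist_force: [-0.1, 0.1, -3.4]
gripper_width: 0.0486
finger_force: 64.2
```

>>> drive_tool([
  {"slide":[0,0,0.2],"rot":[0,0,0]},
  {"slide":[0,0,0.15],"rot":[0,0,0]},
  {"slide":[0,0,0.08],"rot":[0,0,0]},
  {"slide":[0,0,0],"rot":[0,0,0]},
  {"slide":[0,0,0],"rot":[0,0,0]},
])

```text
time_s: 30.3
tool_pos: [0.4749, -0.4174, 0.0146]
tool_rot: [-3.141, 0.0, 0.112]
wrist_force: [-0.2, 0.9, -1.8]
gripper_width: 0.0487
finger_force: 64.4
```

>>> drive_tool([
  {"slide":[0,0,0.03],"rot":[0,0,0]},
  {"slide":[0,0,0],"rot":[0,0,0]},
  {"slide":[0,0,0],"rot":[0,0,0]},
  {"slide":[0,0,0],"rot":[0,0,0]},
  {"slide":[0,0,0],"rot":[0,0,0]},
])

```text
time_s: 30.8
tool_pos: [0.4749, -0.4175, 0.0146]
tool_rot: [-3.142, 0.0, 0.112]
wrist_force: [-3.0, 2.2, 6.3]
gripper_width: 0.0488
finger_force: 65.2
```

>>> drive_tool([
  {"slide":[0,0,0],"rot":[0,0,0]},
  {"slide":[0,0,0],"rot":[0,0,0]},
  {"slide":[0,0,0],"rot":[0,0,0]},
  {"slide":[0,0,0],"rot":[0,0,0]},
  {"slide":[0,0,-0.2],"rot":[0,0,0]},
], grip=1)

```text
time_s: 31.3
tool_pos: [0.4746, -0.4171, 0.0175]
tool_rot: [-3.141, 0.001, 0.112]
wrist_force: [0.1, 0.2, -1.1]
gripper_width: 0.0852
finger_force: 0.0
```

>>> drive_tool([
  {"slide":[0,0,-1],"rot":[0,0,0]},
  {"slide":[0,0,-1],"rot":[0,0,0]},
  {"slide":[0,0,-1],"rot":[0,0,0]},
  {"slide":[0,0,-1],"rot":[0,0,0]},
  {"slide":[0,0,-1],"rot":[0,0,0]},
])

```text
time_s: 31.8
tool_pos: [0.475, -0.4175, 0.1193]
tool_rot: [3.141, -0.0, 0.112]
wrist_force: [0.8, 0.1, 0.2]
gripper_width: 0.0854
finger_force: 0.0
```

>>> drive_tool([
  {"slide":[0.13,-0.94,-0.2],"rot":[0,0,0]},
  {"slide":[0.13,-0.94,-0.2],"rot":[0,0,0]},
  {"slide":[0.13,-0.94,-0.2],"rot":[0,0,0]},
  {"slide":[0.13,-0.94,-0.2],"rot":[0,0,0]},
  {"slide":[0.13,-0.94,0],"rot":[0,0,0]},
])

```text
time_s: 32.3
tool_pos: [0.4777, -0.3223, 0.1352]
tool_rot: [3.14, -0.001, 0.112]
wrist_force: [-0.1, -1.3, 0.6]
gripper_width: 0.0853
finger_force: 0.0
```

>>> drive_tool([
  {"slide":[0.13,-0.94,0],"rot":[0,0,0]},
  {"slide":[0.13,-0.94,0],"rot":[0,0,0]},
  {"slide":[0.13,-0.94,0],"rot":[0,0,0]},
  {"slide":[0.13,-0.94,0],"rot":[0,0,0]},
  {"slide":[0.13,-0.94,0],"rot":[0,0,0]},
])

```text
time_s: 32.8
tool_pos: [0.4797, -0.2262, 0.1341]
tool_rot: [-3.142, -0.0, 0.112]
wrist_force: [0.3, 0.2, 0.7]
gripper_width: 0.0853
finger_force: 0.0
```

>>> drive_tool([
  {"slide":[0.13,-0.94,0],"rot":[0,0,0]},
  {"slide":[0.13,-0.94,0],"rot":[0,0,0]},
  {"slide":[0.13,-0.94,0],"rot":[0,0,0]},
  {"slide":[0.13,-0.94,0],"rot":[0,0,0]},
  {"slide":[0.13,-0.94,0],"rot":[0,0,0]},
])

```text
time_s: 33.3
tool_pos: [0.4821, -0.1313, 0.1341]
tool_rot: [3.141, -0.0, 0.112]
wrist_force: [0.5, -0.4, 0.2]
gripper_width: 0.0854
finger_force: 0.0
```

>>> drive_tool([
  {"slide":[0.13,-0.94,0],"rot":[0,0,0]},
  {"slide":[0.13,-0.94,0],"rot":[0,0,0]},
  {"slide":[0.13,-0.94,0],"rot":[0,0,0]},
  {"slide":[0.13,-0.94,0],"rot":[0,0,0]},
  {"slide":[0.13,-0.94,0],"rot":[0,0,0]},
])

```text
time_s: 33.8
tool_pos: [0.4844, -0.0365, 0.1342]
tool_rot: [3.141, -0.0, 0.112]
wrist_force: [1.2, -0.1, 0.5]
gripper_width: 0.0855
finger_force: 0.0
```

>>> drive_tool([
  {"slide":[0.13,-0.94,0],"rot":[0,0,0]},
  {"slide":[0.13,-0.94,0],"rot":[0,0,0]},
  {"slide":[0.13,-0.94,0],"rot":[0,0,0]},
  {"slide":[0.13,-0.94,0],"rot":[0,0,0]},
  {"slide":[0.13,-0.94,0],"rot":[0,0,0]},
])

```text
time_s: 34.3
tool_pos: [0.4866, 0.0583, 0.1341]
tool_rot: [3.142, -0.0, 0.112]
wrist_force: [-0.3, 0.3, -0.1]
gripper_width: 0.0855
finger_force: 0.0
```

>>> drive_tool([
  {"slide":[0.13,-0.94,0],"rot":[0,0,0]},
  {"slide":[0.13,-0.94,0],"rot":[0,0,0]},
  {"slide":[0.13,-0.94,0],"rot":[0,0,0]},
  {"slide":[0.13,-0.94,0],"rot":[0,0,0]},
  {"slide":[0.13,-0.94,0],"rot":[0,0,0]},
])

```text
time_s: 34.8
tool_pos: [0.4889, 0.1532, 0.1341]
tool_rot: [3.142, -0.0, 0.112]
wrist_force: [-0.0, -0.6, 0.9]
gripper_width: 0.0858
finger_force: 0.0
```

Run:
```python
from h import *
t=snap("t3","top",(140,180,360,130),2.2); np.savez("im3.npz",t=t)
h=cv2.cvtColor(t,cv2.COLOR_RGB2HSV); H,S,V=[h[...,i] for i in range(3)]
roi=np.zeros(H.shape,bool); roi[210:280,425:490]=1
print("green",rect(roi&(H>50)&(H<80)&(S>90),"top",.010))
print("blue",rect(cv2.morphologyEx((roi&((H>100)&(H<125)&(S>110)|((V>150)&(S<50)))).astype(np.uint8),cv2.MORPH_CLOSE,np.ones((7,7),np.uint8)),"top",.037))
roi[:]=0; roi[212:262,163:191]=1
for lo in(85,110,130):
    m=(roi&(V>lo)).astype(np.uint8); m=cv2.morphologyEx(cv2.morphologyEx(m,cv2.MORPH_CLOSE,np.ones((5,5),np.uint8)),cv2.MORPH_OPEN,np.ones((5,5),np.uint8)); print("orange",rect(m,"top",.037))
print(arm.observe()['tool_pos'])
```

```text
green [(array([ 474.4, -418.3]), array([151.1, 115.5]), 5.6)]
blue [(array([ 477.2, -417.3]), array([117.1,  51.2]), 6.3)]
orange [(array([487.7, 336.5]), array([133.5,  68.1]), 2.3)]
orange [(array([487.6, 335. ]), array([133.5,  65.4]), 2.4)]
orange [(array([487.6, 335.1]), array([133.3,  65.4]), 2.3)]
[0.48873213 0.15542578 0.13420181]
```

View pics/t3.png

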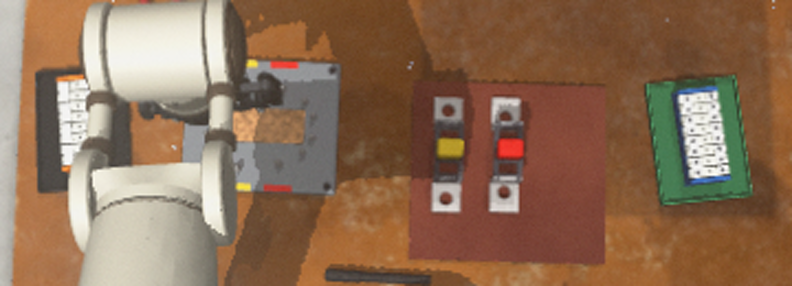

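Blue lies in the green tray at about (705,135), and yellow and red stand on the sheet at (450,148) and (510,148). Next is the orange block.

>>> drive_tool([
  {"slide":[0.12,-0.92,0],"rot":[0,0,0]},
  {"slide":[0.12,-0.92,0],"rot":[0,0,0]},
  {"slide":[0.12,-0.92,0],"rot":[0,0,0]},
  {"slide":[0.12,-0.92,0],"rot":[0,0,0]},
  {"slide":[0.12,-0.92,0],"rot":[0,0,0]},
])

```text
time_s: 35.35
tool_pos: [0.4906, 0.2454, 0.1341]
tool_rot: [3.141, -0.0, 0.112]
wrist_force: [-0.0, 0.2, -1.1]
gripper_width: 0.0852
finger_force: 0.0
```

>>> drive_tool([
  {"slide":[0.12,-0.92,0],"rot":[0,0,0]},
  {"slide":[0.12,-0.92,0],"rot":[0,0,0]},
  {"slide":[0.12,-0.92,0],"rot":[0,0,0]},
  {"slide":[0.12,-0.92,0],"rot":[0,0,0]},
  {"slide":[0.12,-0.92,0],"rot":[0,0,0]},
])

```text
time_s: 35.85
tool_pos: [0.4921, 0.3382, 0.1341]
tool_rot: [3.141, 0.0, 0.112]
wrist_force: [-0.2, 0.0, 0.4]
gripper_width: 0.0856
finger_force: 0.0
```

>>> drive_tool([
  {"slide":[0,0,0.8],"rot":[0,0,0]},
  {"slide":[0,0,0.8],"rot":[0,0,0]},
  {"slide":[0,0,0.8],"rot":[0,0,0]},
  {"slide":[0,0,0.6],"rot":[0,0,0]},
  {"slide":[0,0,0],"rot":[0,0,0]},
])

```text
time_s: 36.35
tool_pos: [0.4907, 0.3358, 0.0709]
tool_rot: [3.14, 0.005, 0.111]
wrist_force: [-0.7, -0.8, 0.2]
gripper_width: 0.0854
finger_force: 0.0
```

>>> drive_tool([
  {"slide":[0,0,0],"rot":[0,0,0]},
  {"slide":[0,0,0],"rot":[0,0,0]},
  {"slide":[0,0,0],"rot":[0,0,0]},
  {"slide":[0,0,0],"rot":[0,0,0]},
  {"slide":[0,0,0],"rot":[0,0,0]},
])

```text
time_s: 36.85
tool_pos: [0.4929, 0.3374, 0.0745]
tool_rot: [-3.141, -0.001, 0.112]
wrist_force: [-0.7, -0.1, 0.2]
gripper_width: 0.0852
finger_force: 0.0
```

>>> drive_tool([
  {"slide":[0,-0.18,0.5],"rot":[0,0,0]},
  {"slide":[0,0,0.8],"rot":[0,0,0]},
  {"slide":[0,0,0.8],"rot":[0,0,0]},
  {"slide":[0,0,0.6],"rot":[0,0,0]},
  {"slide":[0,0,0.25],"rot":[0,0,0]},
])

```text
time_s: 37.35
tool_pos: [0.4906, 0.34, 0.0123]
tool_rot: [3.14, 0.004, 0.112]
wrist_force: [-0.2, 0.3, 1.1]
gripper_width: 0.0855
finger_force: 0.0
```

>>> drive_tool([
  {"slide":[0,0,0],"rot":[0,0,0]},
  {"slide":[0,0,0],"rot":[0,0,0]},
  {"slide":[0,0,0],"rot":[0,0,0]},
  {"slide":[0,0,0],"rot":[0,0,0]},
  {"slide":[0,0,0],"rot":[0,0,0]},
])

```text
time_s: 37.85
tool_pos: [0.4926, 0.341, 0.0156]
tool_rot: [-3.141, -0.001, 0.112]
wrist_force: [-0.5, 0.1, -0.2]
gripper_width: 0.0861
finger_force: 0.0
```

>>> drive_tool([
  {"slide":[0,0,0],"rot":[0,0,0]},
  {"slide":[0,0,0],"rot":[0,0,0]},
  {"slide":[0,0,0],"rot":[0,0,0]},
  {"slide":[0,0,0],"rot":[0,0,0]},
  {"slide":[0,0,0],"rot":[0,0,0]},
], grip=0)

```text
time_s: 38.35
tool_pos: [0.4927, 0.3411, 0.0156]
tool_rot: [-3.141, -0.001, 0.112]
wrist_force: [-0.4, 0.9, 3.8]
gripper_width: 0.0488
finger_force: 65.7
```

>>> drive_tool([
  {"slide":[0,0,0],"rot":[0,0,0]},
  {"slide":[0,0,0],"rot":[0,0,0]},
  {"slide":[0,0,0],"rot":[0,0,0]},
  {"slide":[0,0,0],"rot":[0,0,0]},
  {"slide":[0,0,0],"rot":[0,0,0]},
])

```text
time_s: 38.85
tool_pos: [0.4927, 0.3411, 0.0156]
tool_rot: [-3.141, -0.001, 0.112]
wrist_force: [-0.8, 0.9, 5.5]
gripper_width: 0.0488
finger_force: 65.9
```

>>> drive_tool([
  {"slide":[0,0,-0.5],"rot":[0,0,0]},
  {"slide":[0,0,-1],"rot":[0,0,0]},
  {"slide":[0,0,-1],"rot":[0,0,0]},
  {"slide":[0,0,-1],"rot":[0,0,0]},
  {"slide":[0,0,-0.5],"rot":[0,0,0]},
])

```text
time_s: 39.35
tool_pos: [0.4923, 0.3406, 0.0961]
tool_rot: [3.141, -0.0, 0.112]
wrist_force: [-0.1, 1.0, -3.7]
gripper_width: 0.0492
finger_force: 65.0
```

>>> drive_tool([
  {"slide":[0,0,0],"rot":[0,0,0]},
  {"slide":[0,0,0],"rot":[0,0,0]},
  {"slide":[0,0,0],"rot":[0,0,0]},
  {"slide":[0,0,0],"rot":[0,0,0]},
  {"slide":[0,0,0],"rot":[0,0,0]},
])

```text
time_s: 39.85
tool_pos: [0.4918, 0.3406, 0.0942]
tool_rot: [3.141, 0.001, 0.112]
wrist_force: [-0.7, -0.7, -3.8]
gripper_width: 0.0489
finger_force: 65.0
```

>>> drive_tool([
  {"slide":[0,0,0],"rot":[0,0,-0.272]},
  {"slide":[0,0,0],"rot":[0,0,-0.272]},
  {"slide":[0,0,0],"rot":[0,0,-0.272]},
  {"slide":[0,0,0],"rot":[0,0,-0.272]},
  {"slide":[0,0,0],"rot":[0,0,-0.272]},
])

```text
time_s: 40.35
tool_pos: [0.4921, 0.3407, 0.0947]
tool_rot: [-3.141, 0.001, 0.83]
wrist_force: [1.4, -0.4, -4.7]
gripper_width: 0.0486
finger_force: 64.9
```

>>> drive_tool([
  {"slide":[0,0,0],"rot":[0,0,-0.272]},
  {"slide":[0,0,0],"rot":[0,0,-0.272]},
  {"slide":[0,0,0],"rot":[0,0,-0.272]},
  {"slide":[0,0,0],"rot":[0,0,-0.272]},
  {"slide":[0,0,0],"rot":[0,0,-0.272]},
])

```text
time_s: 40.85
tool_pos: [0.4921, 0.3407, 0.0948]
tool_rot: [-3.141, 0.0, 1.542]
wrist_force: [0.4, 0.4, -3.4]
gripper_width: 0.0485
finger_force: 64.9
```

>>> drive_tool([
  {"slide":[-0.72,0.02,0],"rot":[0,0,0]},
  {"slide":[-0.72,0.02,0],"rot":[0,0,0]},
  {"slide":[-0.72,0.02,0],"rot":[0,0,0]},
  {"slide":[-0.72,0.02,0],"rot":[0,0,0]},
  {"slide":[-0.72,0.02,0],"rot":[0,0,0]},
])

```text
time_s: 41.35
tool_pos: [0.4918, 0.2672, 0.0951]
tool_rot: [3.142, 0.0, 1.535]
wrist_force: [0.0, 0.3, -3.4]
gripper_width: 0.0486
finger_force: 64.9
```

>>> drive_tool([
  {"slide":[-0.72,0.02,0],"rot":[0,0,0]},
  {"slide":[-0.72,0.02,0],"rot":[0,0,0]},
  {"slide":[-0.72,0.02,0],"rot":[0,0,0]},
  {"slide":[-0.72,0.02,0],"rot":[0,0,0]},
  {"slide":[-0.72,0.02,0],"rot":[0,0,0]},
])

```text
time_s: 41.85
tool_pos: [0.4913, 0.1956, 0.0952]
tool_rot: [3.141, -0.0, 1.536]
wrist_force: [0.7, -0.2, -5.0]
gripper_width: 0.0488
finger_force: 64.9
```

>>> drive_tool([
  {"slide":[-0.72,0.02,0],"rot":[0,0,0]},
  {"slide":[-0.72,0.02,0],"rot":[0,0,0]},
  {"slide":[-0.72,0.02,0],"rot":[0,0,0]},
  {"slide":[-0.72,0.02,0],"rot":[0,0,0]},
  {"slide":[-0.72,0.02,0],"rot":[0,0,0]},
])

```text
time_s: 42.35
tool_pos: [0.4908, 0.1235, 0.0952]
tool_rot: [3.141, 0.0, 1.536]
wrist_force: [-0.3, -0.4, -5.2]
gripper_width: 0.0489
finger_force: 64.9
```

>>> drive_tool([
  {"slide":[0,0,0.7],"rot":[0,0,0]},
  {"slide":[0,0,0.7],"rot":[0,0,0]},
  {"slide":[0,0,0.4],"rot":[0,0,0]},
  {"slide":[0,0,0],"rot":[0,0,0]},
  {"slide":[0,0,0],"rot":[0,0,0]},
])

```text
time_s: 42.85
tool_pos: [0.4905, 0.1251, 0.0586]
tool_rot: [-3.141, -0.0, 1.537]
wrist_force: [-0.2, 0.5, -3.9]
gripper_width: 0.0488
finger_force: 64.8
```

>>> drive_tool([
  {"slide":[0,0,0],"rot":[0,0,0]},
  {"slide":[0,0,0],"rot":[0,0,0]},
  {"slide":[0,0,0],"rot":[0,0,0]},
  {"slide":[0,0,0],"rot":[0,0,0]},
  {"slide":[0,0,0],"rot":[0,0,0]},
])

```text
time_s: 43.35
tool_pos: [0.4909, 0.1248, 0.0592]
tool_rot: [3.141, -0.0, 1.536]
wrist_force: [0.6, -1.1, -3.6]
gripper_width: 0.0485
finger_force: 64.8
```

Run:
```python
from h import *
im=arm.get_image("side"); im2=arm.get_image("top")
a=cv2.resize(im[165:260,255:355,::-1],None,fx=4,fy=4,interpolation=2); b=cv2.resize(im2[195:290,215:315,::-1],None,fx=4,fy=4,interpolation=2)
# predicted end-face top edge midpoints & nest
c=np.array([.4909,.1248]); u=np.array([np.cos(1.536),np.sin(1.536)]); v=np.array([-u[1],u[0]])
P=[np.r_[c+sx*.058*u+sy*.025*v,z] for z in(.0806,.0466) for sx in(-1,1) for sy in(-1,1)]
for img,n,o in((a,"side",(255,165)),(b,"top",(215,195))):
    for p in proj(n,P): cv2.circle(img,tuple(int(k) for k in (p-o+.4)*4),2,(255,0,255),-1)
cv2.imwrite("pics/c4.png",np.hstack([a,b]))
```

```text
(no output)
```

View pics/c4.png

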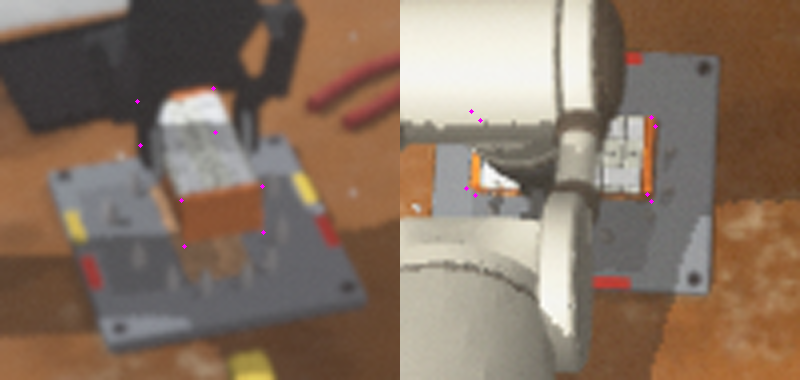

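The side crop shows the orange block's end face at (180–263, 187–241), within a pixel of the prediction. It is centred over the nest, so I'm lowering it.

>>> drive_tool([
  {"slide":[-0.04,0,0.4],"rot":[0,0,0]},
  {"slide":[0,0,0.3],"rot":[0,0,0]},
  {"slide":[0,0,0.2],"rot":[0,0,0]},
  {"slide":[0,0,0],"rot":[0,0,0]},
  {"slide":[0,0,0],"rot":[0,0,0]},
])

```text
time_s: 43.95
tool_pos: [0.4906, 0.1239, 0.0409]
tool_rot: [-3.141, -0.0, 1.536]
wrist_force: [0.6, 0.5, -3.2]
gripper_width: 0.0486
finger_force: 64.9
```

>>> drive_tool([
  {"slide":[0,0,0.15],"rot":[0,0,0]},
  {"slide":[0,0,0.15],"rot":[0,0,0]},
  {"slide":[0,0,0],"rot":[0,0,0]},
  {"slide":[0,0,0],"rot":[0,0,0]},
  {"slide":[0,0,0],"rot":[0,0,0]},
])

```text
time_s: 44.45
tool_pos: [0.4909, 0.1239, 0.0352]
tool_rot: [3.141, 0.0, 1.536]
wrist_force: [-0.6, -0.6, -4.3]
gripper_width: 0.0485
finger_force: 64.9
```

Block bottom is at 22.6 mm, inside the pins with no contact. Continuing.

>>> drive_tool([
  {"slide":[0,0,0.15],"rot":[0,0,0]},
  {"slide":[0,0,0.15],"rot":[0,0,0]},
  {"slide":[0,0,0.08],"rot":[0,0,0]},
  {"slide":[0,0,0],"rot":[0,0,0]},
  {"slide":[0,0,0],"rot":[0,0,0]},
])

```text
time_s: 44.95
tool_pos: [0.4907, 0.1239, 0.0274]
tool_rot: [-3.141, 0.0, 1.536]
wrist_force: [0.1, -0.3, -4.6]
gripper_width: 0.0485
finger_force: 64.9
```

>>> drive_tool([
  {"slide":[0,0,0.06],"rot":[0,0,0]},
  {"slide":[0,0,0],"rot":[0,0,0]},
  {"slide":[0,0,0],"rot":[0,0,0]},
  {"slide":[0,0,0],"rot":[0,0,0]},
  {"slide":[0,0,0],"rot":[0,0,0]},
])

```text
time_s: 45.45
tool_pos: [0.4911, 0.1239, 0.0266]
tool_rot: [3.141, 0.0, 1.536]
wrist_force: [-0.5, -0.0, 0.7]
gripper_width: 0.049
finger_force: 65.3
```

>>> drive_tool([
  {"slide":[0,0,0],"rot":[0,0,0]},
  {"slide":[0,0,0],"rot":[0,0,0]},
  {"slide":[0,0,0],"rot":[0,0,0]},
  {"slide":[0,0,0],"rot":[0,0,0]},
  {"slide":[0,0,0],"rot":[0,0,0]},
], grip=1)

```text
time_s: 45.95
tool_pos: [0.4909, 0.1239, 0.0263]
tool_rot: [3.141, 0.0, 1.536]
wrist_force: [-0.0, 0.3, 0.7]
gripper_width: 0.0855
finger_force: 0.0
```

>>> drive_tool([
  {"slide":[0,0,-0.6],"rot":[0,0,0]},
  {"slide":[0,0,-1],"rot":[0,0,0]},
  {"slide":[0,0,-1],"rot":[0,0,0]},
  {"slide":[0,0,-1],"rot":[0,0,0]},
  {"slide":[0,0,-1],"rot":[0,0,0]},
])

```text
time_s: 46.45
tool_pos: [0.4909, 0.1239, 0.1201]
tool_rot: [3.141, -0.0, 1.536]
wrist_force: [1.1, 1.0, -0.3]
gripper_width: 0.0852
finger_force: 0.0
```

>>> drive_tool([
  {"slide":[-0.77,-0.1,-0.5],"rot":[0,0,0]},
  {"slide":[-0.77,-0.1,-0.5],"rot":[0,0,0]},
  {"slide":[-0.77,-0.1,0],"rot":[0,0,0]},
  {"slide":[-0.77,-0.1,0],"rot":[0,0,0]},
  {"slide":[-0.77,-0.1,0],"rot":[0,0,0]},
])

```text
time_s: 46.95
tool_pos: [0.4783, 0.0467, 0.1394]
tool_rot: [3.14, 0.0, 1.536]
wrist_force: [0.5, -0.1, -0.2]
gripper_width: 0.0856
finger_force: 0.0
```

>>> drive_tool([
  {"slide":[-0.77,-0.1,0],"rot":[0,0,0]},
  {"slide":[-0.77,-0.1,0],"rot":[0,0,0]},
  {"slide":[-0.77,-0.1,0],"rot":[0,0,0]},
  {"slide":[-0.77,-0.1,0],"rot":[0,0,0]},
  {"slide":[-0.77,-0.1,0],"rot":[0,0,0]},
])

```text
time_s: 47.45
tool_pos: [0.4655, -0.03, 0.1393]
tool_rot: [3.141, 0.0, 1.536]
wrist_force: [0.2, 0.3, 0.2]
gripper_width: 0.0853
finger_force: 0.0
```

>>> drive_tool([
  {"slide":[-0.77,-0.1,0],"rot":[0,0,0]},
  {"slide":[-0.77,-0.1,0],"rot":[0,0,0]},
  {"slide":[-0.77,-0.1,0],"rot":[0,0,0]},
  {"slide":[-0.77,-0.1,0],"rot":[0,0,0]},
  {"slide":[-0.77,-0.1,0],"rot":[0,0,0]},
])

```text
time_s: 47.95
tool_pos: [0.4528, -0.1066, 0.1393]
tool_rot: [3.141, 0.0, 1.536]
wrist_force: [-0.5, -0.2, -0.2]
gripper_width: 0.0854
finger_force: 0.0
```

Run:
```python
from h import *
t=snap("t5","top",(215,195,210,110),3.8); o=arm.observe(); print(o['time_s'],o['tool_pos'],o['tool_rot'])
h=cv2.cvtColor(t,cv2.COLOR_RGB2HSV); H,S,V=[h[...,i] for i in range(3)]
m=((H>3)&(H<14)&(S>190)&(V>130)|((V>170)&(S<50))).astype(np.uint8); k=np.zeros_like(m); k[222:252,232:284]=1
print("orange",rect(cv2.morphologyEx(m*k,cv2.MORPH_CLOSE,np.ones((7,7),np.uint8)),"top",.048))
```

```text
48.0 [ 0.45279462 -0.10851327  0.13940626] [3.14041046e+00 2.13495044e-03 1.53504583e+00]
orange [(array([493.1, 119.7]), array([ 47.9, 105.6]), 0.0)]
```

View pics/t5.png

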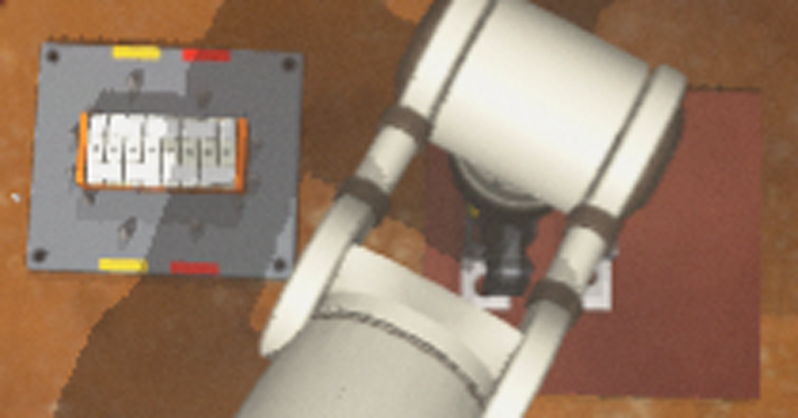

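The orange block sits in the nest at crop (79–247, 113–190), where the blue one was. Next is the yellow hold-down.

>>> drive_tool([
  {"slide":[0,0,0.6],"rot":[0,0,0]},
  {"slide":[0,0,0.6],"rot":[0,0,0]},
  {"slide":[0,0,0.3],"rot":[0,0,0]},
  {"slide":[0,0,0],"rot":[0,0,0]},
  {"slide":[0,0,0],"rot":[0,0,0]},
])

```text
time_s: 48.5
tool_pos: [0.4527, -0.1054, 0.108]
tool_rot: [-3.141, -0.0, 1.537]
wrist_force: [0.4, 0.9, 0.1]
gripper_width: 0.0855
finger_force: 0.0
```

>>> drive_tool([
  {"slide":[0,0,0],"rot":[0,0,0]},
  {"slide":[0,0,0],"rot":[0,0,0]},
  {"slide":[0,0,0],"rot":[0,0,0]},
  {"slide":[0,0,0],"rot":[0,0,0]},
  {"slide":[0,0,0],"rot":[0,0,0]},
])

```text
time_s: 49.0
tool_pos: [0.4529, -0.1059, 0.1084]
tool_rot: [3.141, 0.0, 1.536]
wrist_force: [-0.5, 0.3, 0.0]
gripper_width: 0.0856
finger_force: 0.0
```

>>> drive_tool([
  {"slide":[0.02,0.05,0.7],"rot":[0,0,0]},
  {"slide":[0,0,0.7],"rot":[0,0,0]},
  {"slide":[0,0,0.7],"rot":[0,0,0]},
  {"slide":[0,0,0.35],"rot":[0,0,0]},
  {"slide":[0,0,0],"rot":[0,0,0]},
])

```text
time_s: 49.5
tool_pos: [0.453, -0.1051, 0.0584]
tool_rot: [-3.14, -0.001, 1.536]
wrist_force: [-1.1, 0.5, 0.8]
gripper_width: 0.0857
finger_force: 0.0
```

>>> drive_tool([
  {"slide":[0,0,0],"rot":[0,0,0]},
  {"slide":[0,0,0],"rot":[0,0,0]},
  {"slide":[0,0,0],"rot":[0,0,0]},
  {"slide":[0,0,0],"rot":[0,0,0]},
  {"slide":[0,0,0],"rot":[0,0,0]},
])

```text
time_s: 50.0
tool_pos: [0.454, -0.1056, 0.0595]
tool_rot: [3.141, 0.0, 1.536]
wrist_force: [-0.6, -0.2, 0.1]
gripper_width: 0.0854
finger_force: 0.0
```

>>> drive_tool([
  {"slide":[0,0,0],"rot":[0,0,0]},
  {"slide":[0,0,0],"rot":[0,0,0]},
  {"slide":[0,0,0],"rot":[0,0,0]},
  {"slide":[0,0,0],"rot":[0,0,0]},
  {"slide":[0,0,0],"rot":[0,0,0]},
], grip=0)

```text
time_s: 50.5
tool_pos: [0.4541, -0.1057, 0.0595]
tool_rot: [3.141, 0.0, 1.536]
wrist_force: [0.3, -0.2, -3.2]
gripper_width: 0.0214
finger_force: 58.8
```

>>> drive_tool([
  {"slide":[0,0,0],"rot":[0,0,0]},
  {"slide":[0,0,0],"rot":[0,0,0]},
  {"slide":[0,0,0],"rot":[0,0,0]},
  {"slide":[0,0,0],"rot":[0,0,0]},
  {"slide":[0,0,0],"rot":[0,0,0]},
])

```text
time_s: 51.0
tool_pos: [0.454, -0.1057, 0.0594]
tool_rot: [3.141, 0.0, 1.536]
wrist_force: [1.6, -1.1, 1.1]
gripper_width: 0.0207
finger_force: 59.4
```

>>> drive_tool([
  {"slide":[0,0,-0.4],"rot":[0,0,0]},
  {"slide":[0,0,-0.9],"rot":[0,0,0]},
  {"slide":[0,0,-0.9],"rot":[0,0,0]},
  {"slide":[0,0,-1],"rot":[0,0,0]},
  {"slide":[0,0,-1],"rot":[0,0,0]},
])

```text
time_s: 51.5
tool_pos: [0.4527, -0.1049, 0.1434]
tool_rot: [-3.139, -0.001, 1.536]
wrist_force: [0.6, -0.4, -3.2]
gripper_width: 0.0207
finger_force: 59.1
```

>>> drive_tool([
  {"slide":[0.85,0.1,0],"rot":[0,0,0]},
  {"slide":[0.85,0.1,0],"rot":[0,0,0]},
  {"slide":[0.85,0.1,0],"rot":[0,0,0]},
  {"slide":[0.85,0.1,0],"rot":[0,0,0]},
  {"slide":[0.85,0.1,0],"rot":[0,0,0]},
])

```text
time_s: 52.0
tool_pos: [0.4657, -0.0199, 0.1427]
tool_rot: [-3.139, -0.001, 1.536]
wrist_force: [-0.3, 0.2, -3.7]
gripper_width: 0.0211
finger_force: 59.3
```

>>> drive_tool([
  {"slide":[0.85,0.1,0],"rot":[0,0,0]},
  {"slide":[0.85,0.1,0],"rot":[0,0,0]},
  {"slide":[0.85,0.1,0],"rot":[0,0,0]},
  {"slide":[0.85,0.1,0],"rot":[0,0,0]},
  {"slide":[0.85,0.1,0],"rot":[0,0,0]},
])

```text
time_s: 52.5
tool_pos: [0.4786, 0.0645, 0.1427]
tool_rot: [-3.139, -0.0, 1.536]
wrist_force: [0.6, -0.8, -2.8]
gripper_width: 0.0207
finger_force: 59.3
```

>>> drive_tool([
  {"slide":[0.85,0.1,0],"rot":[0,0,0]},
  {"slide":[0.85,0.1,0],"rot":[0,0,0]},
  {"slide":[0.85,0.1,0],"rot":[0,0,0]},
  {"slide":[0.85,0.1,0],"rot":[0,0,0]},
  {"slide":[0.85,0.1,0],"rot":[0,0,0]},
])

```text
time_s: 53.0
tool_pos: [0.4915, 0.149, 0.1426]
tool_rot: [-3.139, 0.0, 1.536]
wrist_force: [-0.5, -0.0, -2.6]
gripper_width: 0.0211
finger_force: 59.3
```

>>> drive_tool([
  {"slide":[0,0,0.6],"rot":[0,0,0]},
  {"slide":[0,0,0.6],"rot":[0,0,0]},
  {"slide":[0,0,0.6],"rot":[0,0,0]},
  {"slide":[0,0,0.2],"rot":[0,0,0]},
  {"slide":[0,0,0],"rot":[0,0,0]},
])

```text
time_s: 53.5
tool_pos: [0.4915, 0.1477, 0.1019]
tool_rot: [-3.139, 0.0, 1.535]
wrist_force: [-0.3, -0.3, -2.7]
gripper_width: 0.0209
finger_force: 59.1
```

>>> drive_tool([
  {"slide":[0,0,0],"rot":[0,0,0]},
  {"slide":[0,0,0],"rot":[0,0,0]},
  {"slide":[0,0,0],"rot":[0,0,0]},
  {"slide":[0,0,0],"rot":[0,0,0]},
  {"slide":[0,0,0],"rot":[0,0,0]},
])

```text
time_s: 54.0
tool_pos: [0.4928, 0.1483, 0.1035]
tool_rot: [3.141, 0.0, 1.536]
wrist_force: [-0.0, 0.8, -3.1]
gripper_width: 0.0208
finger_force: 59.1
```

On target (492.8,148.3). There are 40 mm left to descend.

>>> drive_tool([
  {"slide":[0.01,-0.01,0.5],"rot":[0,0,0]},
  {"slide":[0,0,0.5],"rot":[0,0,0]},
  {"slide":[0,0,0.3],"rot":[0,0,0]},
  {"slide":[0,0,0.1],"rot":[0,0,0]},
  {"slide":[0,0,0],"rot":[0,0,0]},
])

```text
time_s: 54.5
tool_pos: [0.492, 0.1485, 0.0746]
tool_rot: [-3.14, 0.0, 1.536]
wrist_force: [-0.1, -0.4, -3.5]
gripper_width: 0.021
finger_force: 59.2
```

>>> drive_tool([
  {"slide":[0,0,0.2],"rot":[0,0,0]},
  {"slide":[0,0,0.2],"rot":[0,0,0]},
  {"slide":[0,0,0],"rot":[0,0,0]},
  {"slide":[0,0,0],"rot":[0,0,0]},
  {"slide":[0,0,0],"rot":[0,0,0]},
])

```text
time_s: 55.0
tool_pos: [0.4926, 0.1485, 0.0675]
tool_rot: [3.141, -0.0, 1.536]
wrist_force: [-0.3, 0.1, -4.4]
gripper_width: 0.0209
finger_force: 59.2
```

>>> drive_tool([
  {"slide":[0,0,0.1],"rot":[0,0,0]},
  {"slide":[0,0,0.05],"rot":[0,0,0]},
  {"slide":[0,0,0],"rot":[0,0,0]},
  {"slide":[0,0,0],"rot":[0,0,0]},
  {"slide":[0,0,0],"rot":[0,0,0]},
])

```text
time_s: 55.5
tool_pos: [0.4925, 0.1485, 0.0643]
tool_rot: [3.141, -0.0, 1.536]
wrist_force: [0.1, -0.3, -2.4]
gripper_width: 0.0209
finger_force: 59.2
```

>>> drive_tool([
  {"slide":[0,0,0.06],"rot":[0,0,0]},
  {"slide":[0,0,0],"rot":[0,0,0]},
  {"slide":[0,0,0],"rot":[0,0,0]},
  {"slide":[0,0,0],"rot":[0,0,0]},
  {"slide":[0,0,0],"rot":[0,0,0]},
])

```text
time_s: 56.0
tool_pos: [0.4927, 0.1485, 0.0635]
tool_rot: [3.141, -0.0, 1.536]
wrist_force: [-0.1, 0.8, 2.6]
gripper_width: 0.0208
finger_force: 60.0
```

>>> drive_tool([
  {"slide":[0,0,0],"rot":[0,0,0]},
  {"slide":[0,0,0],"rot":[0,0,0]},
  {"slide":[0,0,0],"rot":[0,0,0]},
  {"slide":[0,0,0],"rot":[0,0,0]},
  {"slide":[0,0,0],"rot":[0,0,0]},
], grip=1)

```text
time_s: 56.5
tool_pos: [0.4925, 0.1485, 0.0631]
tool_rot: [3.142, -0.0, 1.536]
wrist_force: [-0.0, -0.2, 0.1]
gripper_width: 0.0852
finger_force: 0.0
```

>>> drive_tool([
  {"slide":[0,0,-0.6],"rot":[0,0,0]},
  {"slide":[0,0,-0.8],"rot":[0,0,0]},
  {"slide":[0,0,-0.8],"rot":[0,0,0]},
  {"slide":[0,0,-0.9],"rot":[0,0,0]},
  {"slide":[0,0,-0.9],"rot":[0,0,0]},
])

```text
time_s: 57.0
tool_pos: [0.4926, 0.1485, 0.1448]
tool_rot: [3.141, -0.0, 1.536]
wrist_force: [0.1, 0.2, -0.1]
gripper_width: 0.0853
finger_force: 0.0
```

>>> drive_tool([
  {"slide":[-0.81,-0.07,0],"rot":[0,0,0]},
  {"slide":[-0.81,-0.07,0],"rot":[0,0,0]},
  {"slide":[-0.81,-0.07,0],"rot":[0,0,0]},
  {"slide":[-0.81,-0.07,0],"rot":[0,0,0]},
  {"slide":[-0.81,-0.07,0],"rot":[0,0,0]},
])

```text
time_s: 57.5
tool_pos: [0.4828, 0.0672, 0.1441]
tool_rot: [3.14, 0.0, 1.536]
wrist_force: [-0.5, -0.0, 0.0]
gripper_width: 0.0851
finger_force: 0.0
```

>>> drive_tool([
  {"slide":[-0.81,-0.07,0],"rot":[0,0,0]},
  {"slide":[-0.81,-0.07,0],"rot":[0,0,0]},
  {"slide":[-0.81,-0.07,0],"rot":[0,0,0]},
  {"slide":[-0.81,-0.07,0],"rot":[0,0,0]},
  {"slide":[-0.81,-0.07,0],"rot":[0,0,0]},
])

```text
time_s: 58.0
tool_pos: [0.473, -0.0136, 0.1441]
tool_rot: [3.14, 0.0, 1.536]
wrist_force: [-0.0, -0.3, -0.4]
gripper_width: 0.0858
finger_force: 0.0
```

>>> drive_tool([
  {"slide":[-0.81,-0.07,0],"rot":[0,0,0]},
  {"slide":[-0.81,-0.07,0],"rot":[0,0,0]},
  {"slide":[-0.81,-0.07,0],"rot":[0,0,0]},
  {"slide":[-0.81,-0.07,0],"rot":[0,0,0]},
  {"slide":[-0.81,-0.07,0],"rot":[0,0,0]},
])

```text
time_s: 58.5
tool_pos: [0.4632, -0.0944, 0.1441]
tool_rot: [3.141, 0.0, 1.536]
wrist_force: [-0.7, -0.3, 0.3]
gripper_width: 0.0854
finger_force: 0.0
```

>>> drive_tool([
  {"slide":[-0.82,-0.07,0],"rot":[0,0,0]},
  {"slide":[-0.82,-0.07,0],"rot":[0,0,0]},
  {"slide":[-0.82,-0.07,0],"rot":[0,0,0]},
  {"slide":[-0.82,-0.07,0],"rot":[0,0,0]},
  {"slide":[-0.82,-0.07,0],"rot":[0,0,0]},
])

```text
time_s: 59.0
tool_pos: [0.4533, -0.1762, 0.1441]
tool_rot: [3.141, 0.001, 1.536]
wrist_force: [-0.3, 0.1, 0.3]
gripper_width: 0.0853
finger_force: 0.0
```

>>> drive_tool([
  {"slide":[0,0,0.6],"rot":[0,0,0]},
  {"slide":[0,0,0.6],"rot":[0,0,0]},
  {"slide":[0,0,0.5],"rot":[0,0,0]},
  {"slide":[0,0,0],"rot":[0,0,0]},
  {"slide":[0,0,0],"rot":[0,0,0]},
])

```text
time_s: 59.5
tool_pos: [0.4529, -0.1745, 0.1085]
tool_rot: [-3.14, -0.001, 1.537]
wrist_force: [-0.4, -0.4, 0.1]
gripper_width: 0.0851
finger_force: 0.0
```

>>> drive_tool([
  {"slide":[0,0,0],"rot":[0,0,0]},
  {"slide":[0,0,0],"rot":[0,0,0]},
  {"slide":[0,0,0],"rot":[0,0,0]},
  {"slide":[0,0,0],"rot":[0,0,0]},
  {"slide":[0,0,0],"rot":[0,0,0]},
])

```text
time_s: 60.0
tool_pos: [0.4532, -0.1754, 0.1092]
tool_rot: [3.141, 0.0, 1.536]
wrist_force: [0.1, 0.2, -0.5]
gripper_width: 0.0853
finger_force: 0.0
```

>>> drive_tool([
  {"slide":[-0.02,0.02,0.7],"rot":[0,0,0]},
  {"slide":[0,0,0.7],"rot":[0,0,0]},
  {"slide":[0,0,0.7],"rot":[0,0,0]},
  {"slide":[0,0,0.4],"rot":[0,0,0]},
  {"slide":[0,0,0],"rot":[0,0,0]},
])

```text
time_s: 60.5
tool_pos: [0.4527, -0.1752, 0.058]
tool_rot: [-3.139, -0.001, 1.536]
wrist_force: [-0.4, 0.7, 0.8]
gripper_width: 0.0853
finger_force: 0.0
```

>>> drive_tool([
  {"slide":[0,0,0],"rot":[0,0,0]},
  {"slide":[0,0,0],"rot":[0,0,0]},
  {"slide":[0,0,0],"rot":[0,0,0]},
  {"slide":[0,0,0],"rot":[0,0,0]},
  {"slide":[0,0,0],"rot":[0,0,0]},
])

```text
time_s: 61.0
tool_pos: [0.4537, -0.1759, 0.0594]
tool_rot: [3.141, 0.0, 1.536]
wrist_force: [-0.2, 0.6, -1.0]
gripper_width: 0.0855
finger_force: 0.0
```

>>> drive_tool([
  {"slide":[0,0,0],"rot":[0,0,0]},
  {"slide":[0,0,0],"rot":[0,0,0]},
  {"slide":[0,0,0],"rot":[0,0,0]},
  {"slide":[0,0,0],"rot":[0,0,0]},
  {"slide":[0,0,0],"rot":[0,0,0]},
], grip=0)

```text
time_s: 61.5
tool_pos: [0.4539, -0.176, 0.0594]
tool_rot: [3.141, 0.0, 1.536]
wrist_force: [-0.3, -0.3, -2.2]
gripper_width: 0.0207
finger_force: 58.9
```

>>> drive_tool([
  {"slide":[0,0,0],"rot":[0,0,0]},
  {"slide":[0,0,0],"rot":[0,0,0]},
  {"slide":[0,0,0],"rot":[0,0,0]},
  {"slide":[0,0,0],"rot":[0,0,0]},
  {"slide":[0,0,0],"rot":[0,0,0]},
])

```text
time_s: 62.0
tool_pos: [0.4538, -0.1759, 0.0592]
tool_rot: [3.141, 0.0, 1.536]
wrist_force: [2.4, -1.0, 1.5]
gripper_width: 0.021
finger_force: 59.5
```

>>> drive_tool([
  {"slide":[0,0,-0.4],"rot":[0,0,0]},
  {"slide":[0,0,-0.9],"rot":[0,0,0]},
  {"slide":[0,0,-0.9],"rot":[0,0,0]},
  {"slide":[0,0,-1],"rot":[0,0,0]},
  {"slide":[0,0,-1],"rot":[0,0,0]},
])

```text
time_s: 62.5
tool_pos: [0.4526, -0.1751, 0.1433]
tool_rot: [-3.14, -0.001, 1.536]
wrist_force: [-0.5, -0.0, -2.2]
gripper_width: 0.021
finger_force: 59.0
```

>>> drive_tool([
  {"slide":[0.92,0.09,0],"rot":[0,0,0]},
  {"slide":[0.92,0.09,0],"rot":[0,0,0]},
  {"slide":[0.92,0.09,0],"rot":[0,0,0]},
  {"slide":[0.92,0.09,0],"rot":[0,0,0]},
  {"slide":[0.92,0.09,0],"rot":[0,0,0]},
])

```text
time_s: 63.0
tool_pos: [0.4649, -0.083, 0.1426]
tool_rot: [-3.14, -0.001, 1.536]
wrist_force: [0.1, -1.1, -2.4]
gripper_width: 0.0208
finger_force: 59.2
```

>>> drive_tool([
  {"slide":[0.92,0.09,0],"rot":[0,0,0]},
  {"slide":[0.92,0.09,0],"rot":[0,0,0]},
  {"slide":[0.92,0.09,0],"rot":[0,0,0]},
  {"slide":[0.92,0.09,0],"rot":[0,0,0]},
  {"slide":[0.92,0.09,0],"rot":[0,0,0]},
])

```text
time_s: 63.5
tool_pos: [0.477, 0.0085, 0.1426]
tool_rot: [-3.14, -0.0, 1.536]
wrist_force: [-0.5, -0.2, -2.5]
gripper_width: 0.0207
finger_force: 59.2
```

>>> drive_tool([
  {"slide":[0.92,0.09,0],"rot":[0,0,0]},
  {"slide":[0.92,0.09,0],"rot":[0,0,0]},
  {"slide":[0.92,0.09,0],"rot":[0,0,0]},
  {"slide":[0.92,0.09,0],"rot":[0,0,0]},
  {"slide":[0.92,0.09,0],"rot":[0,0,0]},
])

```text
time_s: 64.0
tool_pos: [0.4891, 0.1, 0.1426]
tool_rot: [-3.139, 0.0, 1.536]
wrist_force: [-0.0, -0.6, -2.1]
gripper_width: 0.0208
finger_force: 59.2
```

>>> drive_tool([
  {"slide":[0,0,0],"rot":[0,0,0]},
  {"slide":[0,0,0],"rot":[0,0,0]},
  {"slide":[0,0,0],"rot":[0,0,0]},
  {"slide":[0,0,0],"rot":[0,0,0]},
  {"slide":[0,0,0],"rot":[0,0,0]},
])

```text
time_s: 64.5
tool_pos: [0.4901, 0.0986, 0.1431]
tool_rot: [-3.141, 0.0, 1.535]
wrist_force: [-0.6, 0.5, -3.1]
gripper_width: 0.0211
finger_force: 59.1
```

>>> drive_tool([
  {"slide":[0.02,0.02,0.6],"rot":[0,0,0]},
  {"slide":[0,0,0.7],"rot":[0,0,0]},
  {"slide":[0,0,0.7],"rot":[0,0,0]},
  {"slide":[0,0,0.4],"rot":[0,0,0]},
  {"slide":[0,0,0],"rot":[0,0,0]},
])

```text
time_s: 65.0
tool_pos: [0.4888, 0.0996, 0.0928]
tool_rot: [-3.137, -0.0, 1.536]
wrist_force: [-1.1, 0.6, -3.3]
gripper_width: 0.0208
finger_force: 59.0
```

>>> drive_tool([
  {"slide":[0,0,0.5],"rot":[0,0,0]},
  {"slide":[0,0,0.4],"rot":[0,0,0]},
  {"slide":[0,0,0.3],"rot":[0,0,0]},
  {"slide":[0,0,0],"rot":[0,0,0]},
  {"slide":[0,0,0],"rot":[0,0,0]},
])

```text
time_s: 65.5
tool_pos: [0.4906, 0.0995, 0.0711]
tool_rot: [-3.142, 0.0, 1.536]
wrist_force: [0.2, 0.5, -2.1]
gripper_width: 0.021
finger_force: 59.0
```

>>> drive_tool([
  {"slide":[0,0,0.15],"rot":[0,0,0]},
  {"slide":[0,0,0.1],"rot":[0,0,0]},
  {"slide":[0,0,0],"rot":[0,0,0]},
  {"slide":[0,0,0],"rot":[0,0,0]},
  {"slide":[0,0,0],"rot":[0,0,0]},
])

```text
time_s: 66.0
tool_pos: [0.4906, 0.0995, 0.0662]
tool_rot: [3.141, 0.0, 1.536]
wrist_force: [-0.5, -0.2, -2.8]
gripper_width: 0.0209
finger_force: 59.0
```

>>> drive_tool([
  {"slide":[0,0,0.1],"rot":[0,0,0]},
  {"slide":[0,0,0.07],"rot":[0,0,0]},
  {"slide":[0,0,0],"rot":[0,0,0]},
  {"slide":[0,0,0],"rot":[0,0,0]},
  {"slide":[0,0,0],"rot":[0,0,0]},
])

```text
time_s: 66.5
tool_pos: [0.4907, 0.0995, 0.0632]
tool_rot: [3.141, 0.0, 1.536]
wrist_force: [-2.2, -0.2, 5.8]
gripper_width: 0.0212
finger_force: 60.3
```

>>> drive_tool([
  {"slide":[0,0,0],"rot":[0,0,0]},
  {"slide":[0,0,0],"rot":[0,0,0]},
  {"slide":[0,0,0],"rot":[0,0,0]},
  {"slide":[0,0,0],"rot":[0,0,0]},
  {"slide":[0,0,0],"rot":[0,0,0]},
], grip=1)

```text
time_s: 67.0
tool_pos: [0.4905, 0.0995, 0.0626]
tool_rot: [3.142, -0.0, 1.536]
wrist_force: [0.1, 0.4, 0.4]
gripper_width: 0.0854
finger_force: 0.0
```

>>> drive_tool([
  {"slide":[0,0,-0.6],"rot":[0,0,0]},
  {"slide":[0,0,-0.9],"rot":[0,0,0]},
  {"slide":[0,0,-1],"rot":[0,0,0]},
  {"slide":[0,0,-1],"rot":[0,0,0]},
  {"slide":[0,0,-1],"rot":[0,0,0]},
])

```text
time_s: 67.5
tool_pos: [0.4907, 0.0995, 0.1545]
tool_rot: [3.141, 0.0, 1.536]
wrist_force: [0.3, -0.3, -0.2]
gripper_width: 0.0854
finger_force: 0.0
```

>>> drive_tool([
  {"slide":[-1,-0.1,0],"rot":[0,0,0]},
  {"slide":[-1,-0.1,0],"rot":[0,0,0]},
  {"slide":[-1,-0.1,0],"rot":[0,0,0]},
  {"slide":[-1,-0.1,0],"rot":[0,0,0]},
  {"slide":[-1,-0.1,0],"rot":[0,0,0]},
])

```text
time_s: 68.0
tool_pos: [0.4772, -0.0009, 0.1537]
tool_rot: [3.14, 0.0, 1.536]
wrist_force: [-0.4, 0.1, -0.0]
gripper_width: 0.0854
finger_force: 0.0
```

>>> drive_tool([
  {"slide":[-1,-0.1,0],"rot":[0,0,0]},
  {"slide":[-1,-0.1,0],"rot":[0,0,0]},
  {"slide":[-1,-0.1,0],"rot":[0,0,0]},
  {"slide":[-1,-0.1,0],"rot":[0,0,0]},
  {"slide":[-1,-0.1,0],"rot":[0,0,0]},
])

```text
time_s: 68.5
tool_pos: [0.4637, -0.1006, 0.1537]
tool_rot: [3.14, 0.001, 1.536]
wrist_force: [0.3, -0.1, 0.7]
gripper_width: 0.0855
finger_force: 0.0
```

Run:
```python
from h import *
t=arm.get_image("top"); s=arm.get_image("side")
a=cv2.resize(s[165:260,255:355,::-1],None,fx=4,fy=4,interpolation=2); b=cv2.resize(t[190:285,213:313,::-1],None,fx=4,fy=4,interpolation=2)
cv2.imwrite("pics/f6.png",np.hstack([a,b]))
h=cv2.cvtColor(t,cv2.COLOR_RGB2HSV); H,S,V=[h[...,i] for i in range(3)]; roi=np.zeros(H.shape,bool); roi[200:275,215:305]=1
print("red",rect(roi&((H<5)|(H>174))&(S>170),"top",.089,3)); print("yel",rect(roi&(H>20)&(H<32)&(S>150),"top",.089,3))
```

```text
red [(array([491.8,  98.9]), array([27. , 18.2]), 83.7), (array([552.8,  88.7]), array([ 2.6, 28.3]), 0.0), (array([406.8,  93.8]), array([27.9,  4.4]), 83.0)]
yel [(array([491.7, 147.4]), array([20.6, 30.8]), 0.1), (array([554.1, 134.9]), array([ 5.2, 28.4]), 0.0), (array([410. , 140.7]), array([ 5.1, 30.5]), 0.1)]
```

View pics/f6.png

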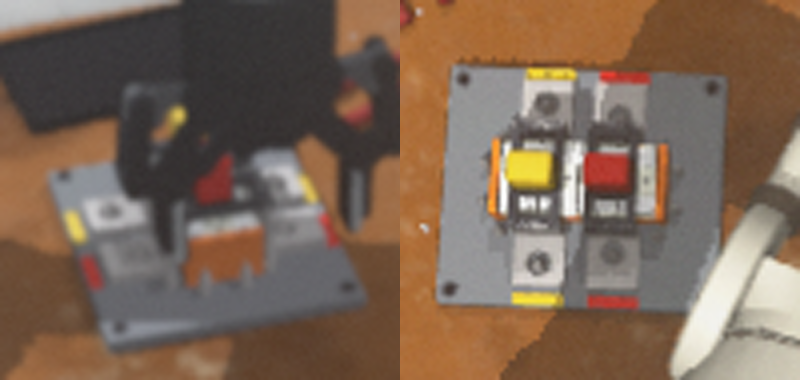

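Both hold-downs are back: yellow's handle is at (530,168) and red's at (607,170). Their feet lie flat between strips of their own colour, with the dowels in the holes and the orange block beneath. Grip contact heights matched the original seats.

```bash
python3 -c "
from workcell import arm
print(arm.sign_off())"
```

```text
the job is handed in; nothing more can be done
None
```

I handed the job in at about 69 s: the blue block is in the green tray, the orange block is seated in the nest, and both hold-downs are down on the seats of their own colour; the hand-in returned no verdict.

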